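Isolate the plate welder and screen its hot plate

TASK

Welding is finished: first push the red isolator handle on the sloping console fully in and, keeping it in and never forcing it round, turn it from on to off so that it clicks home and springs out again. Then take the yellow heat screen out of the rack and lean it against the steel bow in front of the plate, centred and square, its lower edge on the stand's wooden base. The plate is still hot, so let nothing touch it, and leave everything else where it is.

Things in the scene. Friction and masses are not known exactly. Their poses are not given: they have to be found in the camera images.
- console: Grey desk console fixed to the table, 200 x 200 mm footprint, 45 mm high in front, 130 mm at the back. Its aluminium panel slopes up at 30 degrees away from the front and carries the isolator, a red bar handle on a yellow base plate 84 mm square. Origin: centre of its underside; front towards -x.
- handle_grip (a point): Grip point of the handle, a fixed point on its turning axis. z: straight out of the panel, 30 degrees from vertical, leaning to the console's front; x: up the slope; y: left as seen facing the panel. Measured along z with the handle out, its top is 10 mm above, the top of its hub disc (50 mm across) 22 mm below, the base plate 44 mm and the panel 50 mm below. The hub moves in with the handle.
- handle_turn (a joint): Turn of the handle (rad): 0 = ON (start), 1.571 = OFF; stops at both. The grip is a bar 68 long, 16 wide, 32 mm tall on the hub; the half with a white line points up the slope (+x, green mark) at ON, left (+y, black dot) at OFF. Switching off is anticlockwise facing the panel, positive about handle_grip's z. A click spring (about 0.2 N m) drives it to the nearer end: it helps past half way.
- handle_push (a joint): How far the handle is pushed in towards the panel (m): 0 = out, 0.009 = stop; spring of 5 N at the start, 9.5 N at the stop. The handle is keyed: it turns only while pushed in nearly to the stop (over 7 mm). Released at ON or OFF it springs out and locks; released in between it stays in until it has been turned, or driven by the click spring, to an end.
- screen: Loose heat screen: a stiff yellow board with black bars along its upper and lower edges, 160 mm wide (its y), 170 mm tall (its z), 8 mm thick (its x), 0.2 to 0.42 kg, both faces alike. Origin: centre of its lower edge. It stands upright in the rack's front slot, its top edge 184 mm above the table.
- rack: Slotted wooden rack fixed to the table, 120 x 180 mm, with comb blocks 64 mm high at both ends (55 to 77 mm from its middle along y). Origin: centre of its underside, front towards -x. Slots run along y, 12 mm wide, their floor 14 mm above the table: the screen stands in the slot at x = -30 mm, the lower template in that at x = +35 mm.
- stand: Stand of the plate welder, fixed to the table: a wooden base board 18 mm thick, from x = -120 to +140 mm and y = -90 to +90 mm of its origin (centre, on the table), front towards -x. It carries the steel bow and, behind it, a black terminal box with the round plate on a short shank.
- bow: Guard bow of round steel bar, 10 mm thick, upright on the stand's base in front of the plate. Its frame is the stand's (same origin, on the table, and axes). Its level top bar runs along y from -76 to +76 mm, at x = -30 mm, with its centre line 130 mm above the table (112 mm above the wooden base). The wooden base reaches 90 mm in front of it.
- hot_plate: Round dark welding plate of the welder, 100 mm across and 12 mm thick, upright, facing the front. Its frame is the stand's; the plate's front face is at x = +59 mm, its centre 127 mm and its top 177 mm above the table. It is still hot: nothing may touch it.
- template: Bystander: aluminium plate 150 x 90 x 8 mm standing in the rack's rear slot, 65 mm behind the screen; top 104 mm above the table.
- mug: Bystander: blue plastic mug, 74 mm across, 90 mm high, at the left of the table. Origin under its centre.
- screwdriver: Bystander: screwdriver with an orange handle lying near the robot on the right.
- clamp: Bystander: blue C-clamp lying near the robot on the left, 14 mm high.
- spare_plate: Bystander: dark round spare plate, 100 mm across, 12 mm thick, lying behind the rack.
- can: Bystander: green spray can, 54 mm across, 140 mm high, standing behind the rack near the far edge.
- tape: Bystander: yellow tape measure, 70 x 32 x 62 mm, at the right of the table.
Not all that is in view belongs to the job. There is more than one size of the screen; the job needs the largest.

How it is judged:
On the way:
1. the isolator is off, clicked home and sprung out again, while the screen still stands in the rack (value of joint handle_turn above 1.47 rad and value of joint handle_push below 0.0015 m and distance of screen from where it was at the start of the episode below 0.02 m and contact force between the fingers and console below 0.1 N), for 0.2 s.
At the end, for the whole second after the job is handed in: The isolator handle is within 0.1 rad of OFF and out to within 1.5 mm. The screen stands at rest with its lower edge on the stand's wooden base in front of the bow and leans back against the bow's top bar, 0.09 to 0.5 rad from vertical, centred within 30 mm and square to the stand within 0.17 rad (value of joint handle_turn above 1.47 rad and value of joint handle_push below 0.0015 m and angle between screen's own z axis and vertical between 0.09 and 0.5 rad and contact force between screen and bow above 0.05 N and x of screen in the frame of stand between -0.12 and -0.045 m and y of screen in the frame of stand between -0.03 and 0.03 m and z of screen in the frame of stand between 0.012 and 0.026 m and angle between the y axis of screen and the y axis of stand, either way round below 0.17 rad and linear speed of screen below 0.01 m/s); the robot touches nothing.
It fails at once if the hot plate is touched (contact force between hot_plate and anything else above 0.3 N).
It fails at once if the isolator handle is forced round without being pushed in (value of joint handle_turn between 0.25 and 1.3 rad and value of joint handle_push below 0.005 m).
It fails at once if the screen is dropped or topples over (angle between screen's own z axis and vertical above 0.8 rad or linear speed of screen above 1.2 m/s).
It fails at once if a bystander is shifted by more than 30 mm (distance of any of template, mug, screwdriver, clamp, spare_plate, can, tape from where it was at the start of the episode above 0.03 m).
It also fails if it takes over 58 s, if anything falls off the work surface, if the arm or the gripper's body presses on something with over 40 N, if the wrist force passes 120 N, or if a joint passes its speed limit or range.

ROBOT

A 7-joint arm with a two-finger parallel gripper is mounted at the origin on the work surface. World frame = base frame: x ahead of the robot, y to its left, z up, the work surface at z = 0. Lengths are in m, angles in rad, forces in N, time in s.
With the tool pointing down it reaches from about 0.375 to 0.925 m from the base axis. Payload 3.1 kg.
Tool frame: the origin (TCP) lies midway between the tips of the shut fingers; the grasp point (between the pads) lies 19 mm behind it; z points along the fingers, y is the line along which they close (so a half turn about z gives the same grasp; the last joint's range is limited). The gripper opens to 85 mm and grips with 20 to 120 N. Pads are 22 mm wide; open, the fingers measure 114 mm over their backs; the gripper's body (76 mm by 85 mm) begins 54 mm behind the grasp point. The pads swing forward as they close: fully open they stand 13 mm farther back than shut.
Start: joints at [1.101, 0.383, 0.044, 1.598, -0.018, 1.161, -0.05], TCP at [0.236, -0.606, 0.231] pointing down, gripper open.
Joint ranges: [-2.61, 2.61], [-0.41, 2.15], [-1.48, 1.57], [0, 2.5], [-1.57, 4.71], [0.05, 1.97], [-2.85, 2.85]. Speed limits (rad/s): [2.79, 2.79, 3.14, 3.14, 3.14, 3.14, 3.14].

INTERFACE

Orientations are given as a rotation vector (axis times angle).
In Python, from cell import read_state, grab_frame, job_done, cut_out, tip_of gives the robot as it stands. The module is installed in compiled form; this text tells all that it offers.
- The arm moves only by the tool arm_command, never from a script. Its argument "plan" is a list that holds one entry, the list of rows, each a list of 7 numbers: the shift along the tool's x, y, z normalised to -1 to 1, where 1 is 0.3 m, then the turn, a rotation vector about the tool's x, y, z normalised to -1 to 1, where 1 is 180 degrees, then the opening, from 0 (shut) to 1 (fully open). A call has 1 to 12 rows; each row is the pose to reach, as a shift and turn from the pose commanded when the call began, along the tool's axes at that moment, turning the shorter way round; what a row does not reach only later rows make up. A row lasts 1/8 s, in which the tool goes at most 62.5 mm and 10.7 degrees, less where a joint would pass 70% of its speed; a pose out of reach is approached as far as the arm can. A call with a number of a shift or a turn outside -1 to 1 is refused whole. A call with a gripper value outside its range is refused whole. The fingers move at their own pace and stop on an object; "grip_force" is the grip in N (left out, the last holds). Time passes only in rows, so rows that repeat a pose let the fingers close. It gives the time, the measured TCP pose, the force, the opening and the grip force at its end, in the units of the state.
- read_state(): the state, without advancing time (a new reading comes with each control period).
- grab_frame(name): name is "scene" or "side" or "wrist"; returns a dict with "image" (384x512x3 uint8, blue, green, red), "K" (3x3 intrinsics, pixels), "world_from_camera" (4x4, takes a point from camera to world coordinates); the wrist camera has in their place "tool_from_camera" (4x4, takes a point from camera to tool coordinates, whose origin is the TCP and whose axes are the flange's). Camera axes: x right, y down, z forward; pixel columns grow to the right and rows downward; lengths in m; the calibration is good to about 2 mm. A picture is of the moment at which its call begins: read the wrist's pose just before it. There is no depth.
- job_done(): hands the job in; it is judged then, once.
Trained networks look in a picture, given as the dict that the camera call returned (one of the last four; its "shot" number tells which), for a name from the list of things; names that differ only in an ending like _2 or _b are one class to them, and where a whole thing is asked for, a point or a joint stands for the part that bears it (a point fixed in the world has none). Each returns a list of dicts, best first, with "confidence" (0 to 1); they miss things now and then, are a little off and sometimes report something else, mostly with a low value. They report only what shows in the picture. A call takes as long as a camera call. They do not tell look-alikes from the thing itself.
- cut_out(picture, query): "pixels" (384x512 bool, what is visible of it) and "rect" ([left, top, right, bottom] in pixels, round what is visible of it).
- tip_of(picture, query): "uv" ([column, row] in pixels: a listed point, or the origin of a listed thing).
The state is a dict: "t": time; "qpos": joint angles; "dq": joint speeds; "joint_torque": joint torques, N m; "position": TCP position; "orientation": TCP orientation; "force": force on the tool from outside, world axes, zero at the start; "torque": the same for the moment, N m; "grip_width": opening from 0.0 (shut) to 1.0 (fully open); "grasp_force": force on a finger pad.
Only numpy, scipy, OpenCV 4.12 (cv2) and the standard library are available. Lean on these libraries where they do the work, as an engineer would, in place of code of your own. Each camera call takes 0.05 s, during which the arm holds its last target. There are 200 camera calls.

## Working session

There is one attempt and no reset: what is moved stays moved. The work goes in short steps, Python scripts to look and compute and a tool call to move; the robot and the scene stay as the last step left them, time stands still between calls to the robot, and variables do not carry over. Pictures are saved under pics/ and viewed, at most 10 in all, crops included, and the job is handed in when it is done.

Besides the shell and the picture viewer there is one more tool, called by a JSON object that holds its "name" and its "arguments", one argument or row to a line. arm_command: Moves the arm, as the interface text tells. Scaled input: -1 to 1 covers 0.3 m each way for a shift and 180 degrees each way for a turn. Its arguments: {"type":"object","properties":{"plan":{"type":"array","items":{"type":"array","items":{"type":"array","items":{"type":"number","minimum":-1,"maximum":1}}}},"grip_force":{"type":"number"}},"required":["plan"]}

```bash
mkdir -p pics; cat > h.py <<'E'
import numpy as np, cv2
from cell import *
from scipy.spatial.transform import Rotation as R
np.set_printoptions(precision=4,suppress=True)
def ray(f,uv,T=None):
    T=f["world_from_camera"] if T is None else T
    d=np.linalg.inv(f["K"])@[uv[0],uv[1],1]; d=T[:3,:3]@d
    return T[:3,3],d/np.linalg.norm(d)
def tri(rs):
    A=sum(np.eye(3)-np.outer(d,d) for o,d in rs); b=sum((np.eye(3)-np.outer(d,d))@o for o,d in rs)
    p=np.linalg.solve(A,b); return p,[float(np.linalg.norm((np.eye(3)-np.outer(d,d))@(p-o))) for o,d in rs]
def onz(r,z): return r[0]+r[1]*(z-r[0][2])/r[1][2]
def wT(f,s):
    T=np.eye(4);T[:3,:3]=R.from_rotvec(s["orientation"]).as_matrix();T[:3,3]=s["position"];return T@f["tool_from_camera"]
def proj(f,p,T=None):
    T=f["world_from_camera"] if T is None else T
    q=f["K"]@(T[:3,:3].T@(np.asarray(p)-T[:3,3])); return q[:2]/q[2]
E
python3 - <<'E'
from h import *
s=read_state();print({k:np.array(v) for k,v in s.items()})
fs={n:grab_frame(n) for n in("scene","side")}
for n,f in fs.items():
    cv2.imwrite(f"pics/{n}0.png",f["image"]); print(n,f["world_from_camera"][:3,3],f["K"][0,0])
for q in("handle_grip","console","screen","rack","stand","bow","hot_plate","template"):
    rs={}
    for n,f in fs.items():
        t=tip_of(f,q);c=cut_out(f,q)
        print(q,n,[(np.round(x["uv"],1).tolist(),round(x["confidence"],2)) for x in t[:3]],[(np.round(x["rect"]).tolist(),round(x["confidence"],2)) for x in c[:3]])
        if t: rs[n]=ray(f,t[0]["uv"])
    if len(rs)==2: print("   tri",*tri(list(rs.values())))
E
```

```text
{'t': array(0.), 'qpos': array([ 1.1012,  0.3838,  0.0438,  1.5996, -0.0179,  1.1612, -0.0499]), 'dq': array([ 0.0011,  0.0003, -0.0011, -0.0014,  0.0012,  0.0014, -0.0002]), 'joint_torque': array([ -0.0005, -43.347 ,   1.0241, -24.9519,   0.0104,   0.0112,
        -0.    ]), 'position': array([ 0.2358, -0.6047,  0.2299]), 'orientation': array([-3.0849, -0.5803,  0.001 ]), 'force': array([ 0.1902,  0.2769, -0.1351]), 'torque': array([ 0.0137, -0.0738, -0.0254]), 'grasp_force': array(0.), 'grip_width': array(1.0027)}
scene [1.2023 0.5626 1.1899] 434.6685688587901
side [0.0737 0.6546 0.9656] 372.7542003416067
handle_grip scene [([351.2, 211.6], 0.66)] [([329.0, 204.0, 356.0, 236.0], 0.81)]
handle_grip side [([221.0, 261.0], 0.84), ([302.2, 158.5], 0.63)] [([193.0, 246.0, 232.0, 284.0], 0.66), ([355.0, 128.0, 376.0, 150.0], 0.36)]
   tri [0.4525 0.2924 0.1255] [0.004655389607893078, 0.004655389607893111]
console scene [([329.5, 246.4], 0.87)] [([287.0, 202.0, 380.0, 287.0], 0.66)]
console side [([200.9, 274.9], 0.92)] [([141.0, 212.0, 252.0, 320.0], 0.69), ([255.0, 115.0, 339.0, 186.0],
[... 1111 characters left out ...]
ene [([222.9, 238.2], 0.6), ([254.1, 201.7], 0.19)] [([172.0, 127.0, 218.0, 167.0], 0.77), ([162.0, 140.0, 190.0, 162.0], 0.26)]
bow side [([300.3, 155.1], 0.69)] [([300.0, 120.0, 321.0, 172.0], 0.69)]
   tri [ 0.6063 -0.1565 -0.0303] [0.1463228354888699, 0.1463228354888699]
hot_plate scene [] [([162.0, 140.0, 189.0, 165.0], 0.64), ([230.0, 172.0, 291.0, 226.0], 0.47)]
hot_plate side [] [([282.0, 112.0, 291.0, 143.0], 0.77)]
template scene [([254.6, 201.5], 0.78)] [([239.0, 174.0, 265.0, 211.0], 0.63), ([338.0, 207.0, 350.0, 223.0], 0.45)]
template side [([253.1, 196.5], 0.72)] [([233.0, 171.0, 273.0, 205.0], 0.49)]
   tri [0.5609 0.0067 0.0471] [0.0037297934852753996, 0.0037297934852754456]
```

```bash
python3 - <<'E'
import cv2
a=cv2.imread("pics/scene0.png");cv2.imwrite("pics/a.png",cv2.resize(a[90:340,110:460],(800,571),interpolation=cv2.INTER_CUBIC))
a=cv2.imread("pics/side0.png");cv2.imwrite("pics/b.png",cv2.resize(a[90:340,110:460],(800,571),interpolation=cv2.INTER_CUBIC))
E
```

```text
(no output)
```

View pics/a.png

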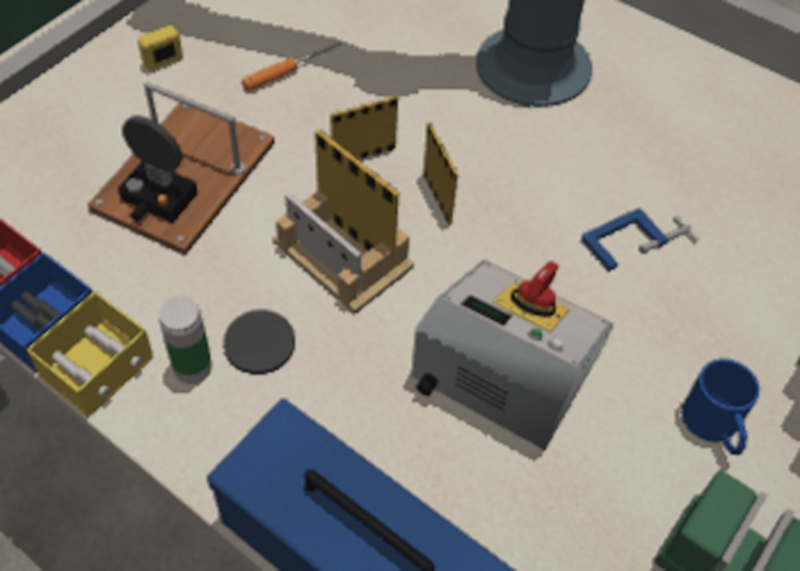

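View pics/b.png

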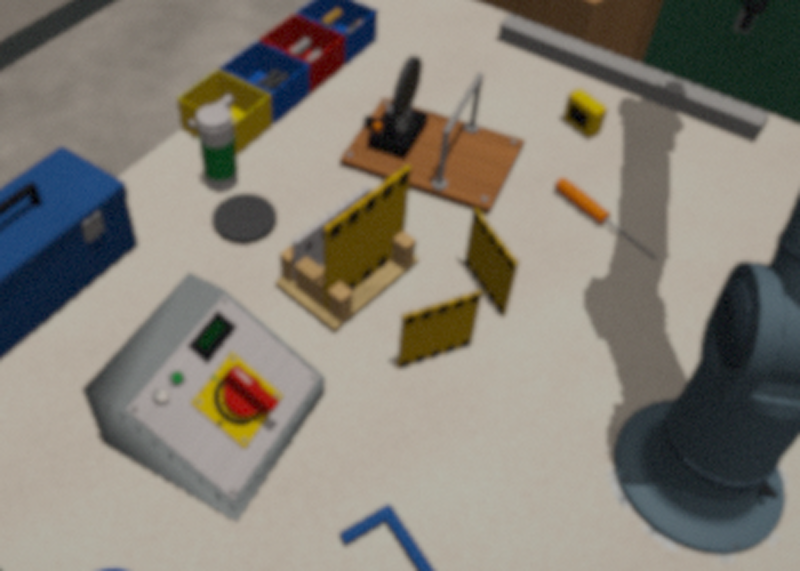

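The crops show three yellow screens. In scene pixels they are the tall one in the rack's front slot at (266,172), a small one at (270,146) and another at (300,165). The one in the rack is the tallest and stands where the text says. Next I get rough positions and a first wrist viewpoint.

```bash
cat >> h.py <<'E'
def mv(p,M,s=None):
    "row (normalised) from the present pose to world pose p,M"
    s=s or read_state();M0=R.from_rotvec(s["orientation"])
    d=M0.inv().apply(np.asarray(p)-s["position"])/.3
    r=(M0.inv()*R.from_matrix(M)).as_rotvec()/np.pi
    return np.round(np.r_[d,r],3).tolist()
def down(yaw):  # tool y at heading yaw, z down
    y=np.array([np.cos(yaw),np.sin(yaw),0]);z=np.array([0,0,-1.]);return np.c_[np.cross(y,z),y,z]
E
python3 - <<'E'
from h import *
s=read_state();f=grab_frame("scene");g=grab_frame("side");w=grab_frame("wrist")
print(w["tool_from_camera"],w["K"][0,0])
print(tri([ray(f,[266.4,192.2]),ray(g,[268.6,213.7])]))
F=lambda a:(a[0]/2.2857+110,a[1]/2.2857+90)
for n,a,b in[("screen top L",(397,193),(327,245)),("screen top R",(318,132),(408,170)),("bow top L",(237,122),(480,78) if 0 else (478,78)),("rack FL",(411,265),(337,327)),
 ("stand front left",(274,138),(0,0))]:
    if b!=(0,0): print(n,*tri([ray(f,F(a)),ray(g,F(b))]))
for n,a,z in[("st",(274,138),.018),("st",(188,88),.018),("st",(90,208),.018),("st",(185,252),.018),("rackFL",(411,265),.014),("rackBL",(355,308),.014)]:print(n,"scene",onz(ray(f,F(a)),z))
for n,a,z in[("st",(522,143),.018),("st",(488,208),.018),("st",(342,160),.018),("rackFL",(337,327),.014),("rackFR",(413,262),.014),("rackBL",(280,287),.014),("consF",(320,380),.045),("consF",(237,515),.045)]:print(n,"side",onz(ray(g,F(a)),z))
print(mv([.5,-.2,.45],down(-.3)))
E
```

```text
[[-0.0008 -0.9447 -0.3278  0.0856]
 [ 1.     -0.001   0.0003  0.0004]
 [-0.0006 -0.3278  0.9447 -0.1432]
 [ 0.      0.      0.      1.    ]] 313.7271562529674
(array([0.492 , 0.0065, 0.0171]), [0.003644157055530991, 0.0036441570555308706])
screen top L [0.4974 0.0801 0.1662] [0.0073998385442358506, 0.007399838544235677]
screen top R [ 0.4831 -0.0748  0.1788] [0.000322264102932019, 0.00032226410293202895]
bow top L [ 0.5042 -0.2343  0.1776] [0.04826242386991675, 0.04826242386991669]
rack FL [0.4792 0.0923 0.0071] [0.0027341516355552493, 0.0027341516355552367]
st scene [ 0.4232 -0.2233  0.018 ]
st scene [ 0.4279 -0.4127  0.018 ]
st scene [ 0.708  -0.3449  0.018 ]
st scene [ 0.6767 -0.1731  0.018 ]
rackFL scene [0.4846 0.0979 0.014 ]
rackBL scene [0.5944 0.0812 0.014 ]
st side [ 0.4499 -0.3925  0.018 ]
st side [ 0.4208 -0.2261  0.018 ]
st side [ 0.666  -0.1786  0.018 ]
rackFL side [0.4764 0.0933 0.014 ]
rackFR side [ 0.4561 -0.0674  0.014 ]
rackBL side [0.583  0.0853 0.014 ]
consF side [0.4319 0.1904 0.045 ]
consF side [0.4003 0.3863 0.045 ]
[1.311, -0.94, -0.729, -0.0, -0.0, -0.286]
```

{"name": "arm_command", "arguments": {
  "plan": [
    [[0.8,-0.57,-0.73,0,0,-0.15,1],[0.8,-0.57,-0.73,0,0,-0.15,1],[0.8,-0.57,-0.73,0,0,-0.15,1],[0.8,-0.57,-0.73,0,0,-0.15,1],[0.8,-0.57,-0.73,0,0,-0.15,1],[0.8,-0.57,-0.73,0,0,-0.15,1]]
  ]
}}

```text
t: 2.6
position: [0.3988, -0.3571, 0.4523]
orientation: [2.864, 1.287, 0.002]
force: [0.4, -0.3, -0.3]
grip_width: 1.001
grasp_force: 0.0
```

```bash
python3 - <<'E'
from h import *
s=read_state();print(s["position"],mv([.52,-.15,.42],down(0)),s["t"])
E
```

```text
[ 0.3988 -0.3571  0.4523] [0.784, -0.157, 0.107, 0.001, 0.0, -0.231] 2.6
```

{"name": "arm_command", "arguments": {
  "plan": [
    [[0.78,-0.16,0.11,0,0,-0.23,1],[0.78,-0.16,0.11,0,0,-0.23,1],[0.78,-0.16,0.11,0,0,-0.23,1],[0.78,-0.16,0.11,0,0,-0.23,1],[0.78,-0.16,0.11,0,0,-0.23,1],[0.78,-0.16,0.11,0,0,-0.23,1]]
  ]
}}

```text
t: 3.35
position: [0.5172, -0.153, 0.4173]
orientation: [2.228, 2.215, -0.001]
force: [-1.0, -0.6, 0.4]
grip_width: 1.001
grasp_force: 0.0
```

```bash
python3 - <<'E'
from h import *
import pickle
s=read_state();w=grab_frame("wrist");pickle.dump((s,w),open("v1.pkl","wb"));cv2.imwrite("pics/v1.png",w["image"]);print(s["position"],s["qpos"])
print(mv([.5,.1,.42],down(0)),mv([.4,.2,.38],down(0.15)))
E
```

```text
[ 0.5172 -0.153   0.4173] [ 0.6124  0.092  -0.4315  1.5825  0.0396  1.4758  0.1729]
[0.846, -0.063, -0.01, -0.0, 0.0, -0.003] [1.177, -0.399, 0.124, -0.0, 0.0, -0.05]
```

View pics/v1.png

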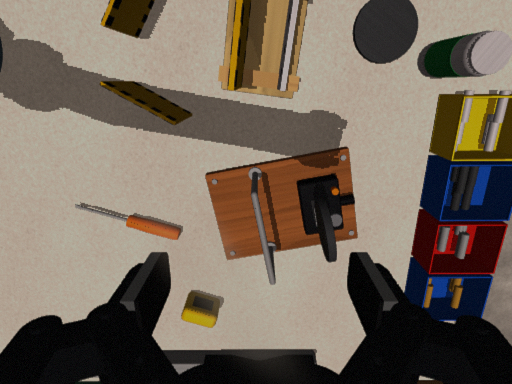

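{"name": "arm_command", "arguments": {
  "plan": [
    [[1.0,-0.23,0,0,0,0,1],[1.0,-0.23,0,0,0,0,1],[1.0,-0.23,0,0,0,0,1],[1.0,-0.23,0,0,0,0,1],[1.0,-0.23,0,0,0,0,1],[1.0,-0.23,0,0,0,0,1]]
  ]
}}

```text
t: 4.15
position: [0.4484, 0.1525, 0.4184]
orientation: [2.218, 2.224, 0.003]
force: [0.6, -0.5, -0.3]
grip_width: 1.004
grasp_force: 0.0
```

```bash
python3 - <<'E'
from h import *
import pickle
s,w=pickle.load(open("v1.pkl","rb"));T=wT(w,s)
c=np.array([[207,174],[349,148],[357,237],[228,259]],np.float32).reshape(-1,1,2)
gr=cv2.cvtColor(w["image"],cv2.COLOR_BGR2GRAY)
c2=cv2.cornerSubPix(gr,c.copy(),(4,4),(-1,-1),(3,30,.01)).reshape(-1,2);print(c2)
P=np.array([onz(ray(w,u,T),.018) for u in c2]);print(P)
print("sides",[np.linalg.norm(P[i]-P[(i+1)%4]) for i in range(4)])
M=np.array([[-.12,.09],[.14,.09],[.14,-.09],[-.12,-.09]])
A=P[:,:2];a=M-M.mean(0);b=A-A.mean(0);th=np.arctan2((a[:,0]*b[:,1]-a[:,1]*b[:,0]).sum(),(a*b).sum())
Rm=np.array([[np.cos(th),-np.sin(th)],[np.sin(th),np.cos(th)]]);o=A.mean(0)-Rm@M.mean(0);print("stand",o,th,np.abs(M@Rm.T+o-A).max())
B=lambda x,y,z:np.r_[Rm@[x,y]+o,z]
print("bow top ends pix",proj(w,B(-.03,.076,.13),T),proj(w,B(-.03,-.076,.13),T))
s=read_state();w=grab_frame("wrist");pickle.dump((s,w),open("v2.pkl","wb"));cv2.imwrite("pics/v2.png",w["image"]);print(s["position"],s["t"],s["qpos"])
print(mv([.38,.25,.42],down(0)))
E
```

```text
[[205.2856 173.0189]
 [347.3071 146.349 ]
 [356.9878 237.5398]
 [226.6197 259.3989]]
[[ 0.4221 -0.2257  0.018 ]
 [ 0.6733 -0.1789  0.018 ]
 [ 0.7075 -0.3575  0.018 ]
 [ 0.4533 -0.4043  0.018 ]]
sides [np.float64(0.25555404691031824), np.float64(0.18182994574933486), np.float64(0.258487759509109), np.float64(0.18135207512585966)]
stand [ 0.5542 -0.2934] 0.1824603904613197 0.0022367376774825587
bow top ends pix [253.797  193.1001] [271.9402 279.9643]
[0.4484 0.1525 0.4184] 4.15 [ 0.3485 -0.048  -0.723   1.7055 -0.0321  1.4698 -0.3682]
[0.337, -0.233, -0.007, 0.001, 0.0, -0.001]
```

View pics/v2.png

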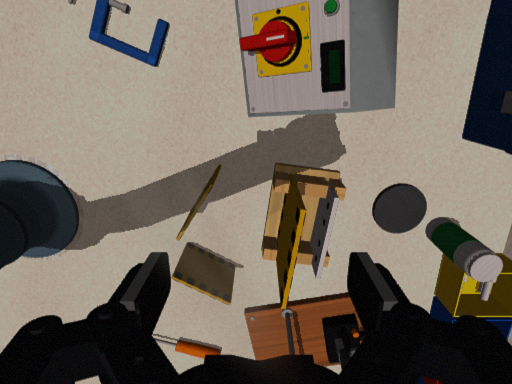

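{"name": "arm_command", "arguments": {
  "plan": [
    [[0.34,-0.23,0,0,0,0,1],[0.34,-0.23,0,0,0,0,1],[0.34,-0.23,0,0,0,0,1],[0.34,-0.23,0,0,0,0,1]]
  ]
}}

```text
t: 4.7
position: [0.3831, 0.2476, 0.4174]
orientation: [2.231, 2.209, -0.0]
force: [0.9, -0.6, -0.1]
grip_width: 1.002
grasp_force: 0.0
```

```bash
python3 - <<'E'
from h import *
import pickle
s2,w2=pickle.load(open("v2.pkl","rb"))
s=read_state();w=grab_frame("wrist");t=tip_of(w,"handle_grip");c=cut_out(w,"console");h=cut_out(w,"handle_turn");sc=cut_out(w,"screen");st=tip_of(w,"rack")
pickle.dump((s,w),open("v3.pkl","wb"));print(s["position"],s["t"],s["qpos"])
print(t,[x["rect"] for x in c],[x["rect"] for x in h],[(x["rect"],x["confidence"]) for x in sc],st)
im=w["image"];big=cv2.resize(im[60:260,200:460],(780,600),interpolation=cv2.INTER_CUBIC);cv2.imwrite("pics/v3.png",big)
E
```

```text
[0.3831 0.2476 0.4174] 4.7 [ 0.2562 -0.098  -0.8382  1.7354 -0.0717  1.4719 -0.5824]
[{'uv': [314.8, 114.8], 'confidence': 0.82}] [[274.2, 17.7, 443.4, 177.5]] [[277.3, 327.9, 368.4, 371.1]] [([220.0, 214.9, 256.2, 289.0], 0.81), ([311.1, 221.2, 347.1, 355.7], 0.62), ([217.8, 285.5, 269.0, 348.6], 0.56)] [{'uv': [330.8, 250.0], 'confidence': 0.86}]
```

View pics/v3.png

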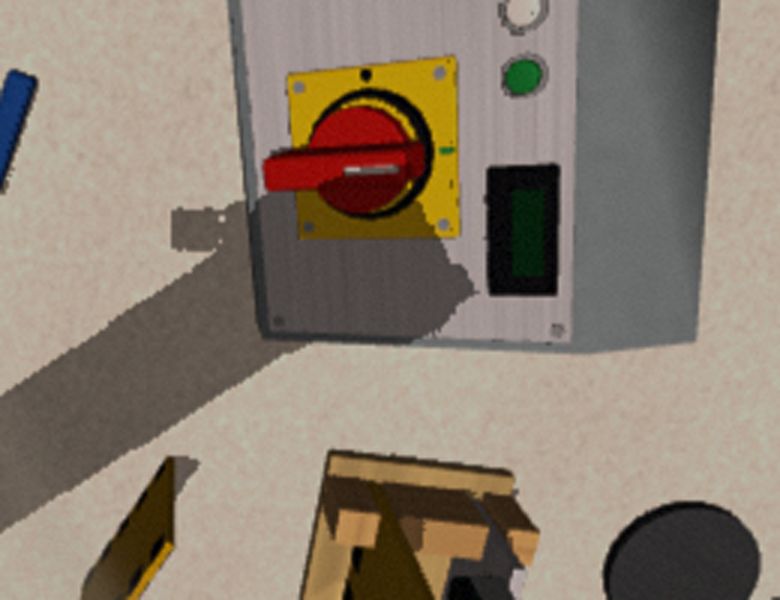

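```bash
cat > fit.py <<'E'
from h import *
import pickle
from scipy.optimize import least_squares
V=[pickle.load(open(f"v{i}.pkl","rb")) for i in(2,3)]
C=[[(251,14),(306,2),(312,71),(258,77)],[(296,84.3),(352,79),(353.3,138.7),(300,140)]]
S=np.array([[-1,1],[1,1],[1,-1],[-1,-1]])*.042
O=[]
for (s,w),c in zip(V,C):
    g=cv2.cvtColor(w["image"],cv2.COLOR_BGR2GRAY);c0=np.array(c,np.float32).reshape(-1,1,2)
    O.append(cv2.cornerSubPix(g,c0.copy(),(3,3),(-1,-1),(3,30,.01)).reshape(-1,2));print((O[-1]-c0.reshape(-1,2)).round(1).tolist())
    O[-1]=np.where(abs(O[-1]-c0.reshape(-1,2))<2.5,O[-1],c0.reshape(-1,2))
def HM(yaw,tilt): # handle frame axes
    return (R.from_euler("z",yaw)*R.from_euler("y",-tilt)).as_matrix()
def res(p,full=False):
    M=HM(p[3],np.pi/6 if len(p)==4 else p[4]);P=np.c_[S,np.zeros(4)]@M.T+p[:3]
    return np.concatenate([[proj(w,q,wT(w,s))-o for q,o in zip(P,c)] for (s,w),c in zip(V,O)]).ravel()
for p0 in([.47,.29,.09,.15],[.47,.29,.09,.15,.52]):
    r=least_squares(res,p0,loss="soft_l1");p=r.x;print(p,abs(r.fun).max().round(2),np.sqrt((r.fun**2).mean()))
    print("grip",p[:3]+HM(p[3],np.pi/6)[:,2]*.044)
p=least_squares(res,[.47,.29,.09,.15],loss="soft_l1").x
G=p[:3]+HM(p[3],np.pi/6)[:,2]*.044
print("grip pix v3",proj(V[1][1],G,wT(V[1][1],V[1][0])))
E
cat > rackfit.py <<'E'
from h import *
E
python3 fit.py; python3 - <<'E'
from h import *
import pickle
s,w=pickle.load(open("v2.pkl","rb"));im=w["image"][150:350,180:440]
cv2.imwrite("pics/v2c.png",cv2.resize(im,(780,600),interpolation=cv2.INTER_CUBIC))
E
```

```text
[[0.30000001192092896, 1.5], [2.5, -0.699999988079071], [-1.2000000476837158, 0.4000000059604645], [-0.8999999761581421, -1.5]]
[[-0.800000011920929, -0.10000000149011612], [-0.6000000238418579, -1.399999976158142], [-0.8999999761581421, 0.20000000298023224], [-0.800000011920929, -2.299999952316284]]
[0.4813 0.2879 0.0811 0.0977] 1.55 0.6934367781030512
grip [0.4594 0.2858 0.1192]
[0.4814 0.2879 0.0805 0.0977 0.503 ] 1.56 0.6754936209639725
grip [0.4595 0.2858 0.1186]
grip pix v3 [312.6027 115.1413]
```

View pics/v2c.png

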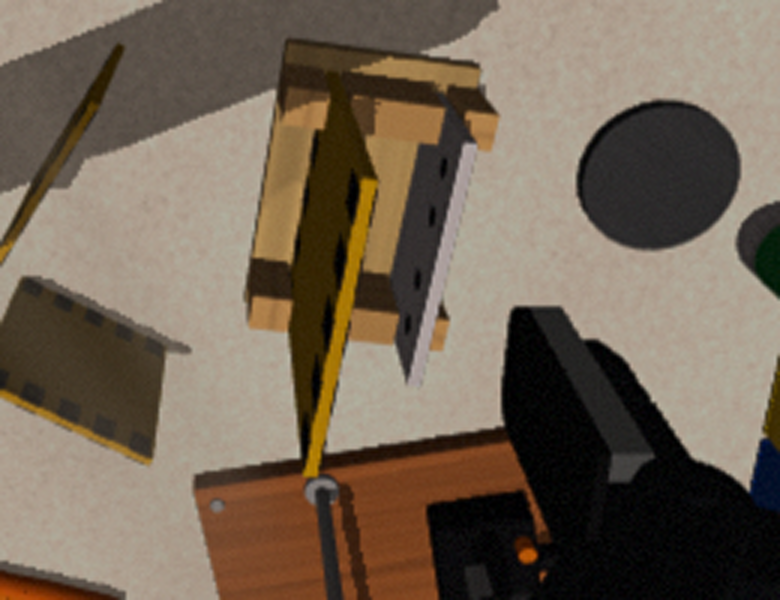

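```bash
sed -i '/^for p0/,$d' fit.py; python3 - <<'E'
from fit import *
s,w=V[0];T=wT(w,s)
a,b=[onz(ray(w,u,T),.184) for u in((303.3,210),(284,308))];print("screen top",a,b,np.linalg.norm(a-b),(a+b)/2,"yaw",np.arctan2(-(a-b)[0],(a-b)[1]))
sf,si=cv2.imread("pics/scene0.png"),cv2.imread("pics/side0.png")
f=grab_frame("scene");g=grab_frame("side");t2=tip_of(w,"handle_grip") if 0 else None
rs=[ray(f,(351.2,211.6)),ray(g,(221,261)),ray(V[1][1],(314.8,114.8),wT(V[1][1],V[1][0]))]
print(tri(rs),tri(rs[1:]),tri([rs[0],rs[2]]))
G=np.array([.4590,.2862,.1192]);print(proj(f,G),proj(g,G))
H=HM(.098,np.pi/6);M=np.c_[H[:,0],-H[:,1],-H[:,2]]
print(read_state()["position"],mv(G+.10*H[:,2],M))
E
```

```text
[[0.30000001192092896, 1.5], [2.5, -0.699999988079071], [-1.2000000476837158, 0.4000000059604645], [-0.8999999761581421, -1.5]]
[[-0.800000011920929, -0.10000000149011612], [-0.6000000238418579, -1.399999976158142], [-0.8999999761581421, 0.20000000298023224], [-0.800000011920929, -2.299999952316284]]
screen top [0.5086 0.0775 0.184 ] [ 0.4878 -0.0782  0.184 ] 0.15711326319555935 [ 0.4982 -0.0003  0.184 ] yaw -0.13261282631910196
(array([0.4559, 0.2907, 0.1269]), [0.006681624962445329, 0.004843910157659178, 0.006287266315784459]) (array([0.4612, 0.2834, 0.1119]), [0.003238950095584542, 0.0032389500955844488]) (array([0.4592, 0.2931, 0.1319]), [0.005586166988151222, 0.005586166988151406])
[346.9182 211.9398] [219.5316 260.6922]
[0.382  0.2497 0.4172] [0.106, 0.09, 0.705, -0.122, 0.135, 0.455]
```

{"name": "arm_command", "arguments": {
  "plan": [
    [[0.11,0.09,0.4,-0.122,0.135,0.455,1],[0.11,0.09,0.4,-0.122,0.135,0.455,1],[0.11,0.09,0.4,-0.122,0.135,0.455,1],[0.11,0.09,0.4,-0.122,0.135,0.455,1],[0.11,0.09,0.4,-0.122,0.135,0.455,1],[0.11,0.09,0.4,-0.122,0.135,0.455,1],[0.11,0.09,0.4,-0.122,0.135,0.455,1],[0.11,0.09,0.4,-0.122,0.135,0.455,1],[0.11,0.09,0.7,-0.122,0.135,0.455,1],[0.11,0.09,0.7,-0.122,0.135,0.455,1],[0.11,0.09,0.7,-0.122,0.135,0.455,1]]
  ]
}}

```text
t: 6.48
position: [0.4073, 0.2817, 0.2052]
orientation: [-3.012, -0.151, -0.8]
force: [0.7, -0.4, 1.2]
grip_width: 1.004
grasp_force: 0.0
```

```bash
python3 - <<'E'
from fit import *
s=read_state();w=grab_frame("wrist");t=tip_of(w,"handle_grip");print(t,s["t"],s["position"],s["qpos"]);pickle.dump((s,w),open("v4.pkl","wb"))
G=np.array([.4590,.2862,.1192]);H=HM(.098,np.pi/6);T=wT(w,s)
print("pred grip",proj(w,G,T));Pc=np.c_[S,-.044*np.ones(4)]@H.T+G
im=w["image"].copy()
for q in Pc: cv2.circle(im,tuple(int(v) for v in proj(w,q,T)),3,(255,0,255),1)
cv2.circle(im,tuple(int(v) for v in proj(w,G+.01*H[:,2],T)),3,(255,255,0),1)
cv2.imwrite("pics/v4.png",cv2.resize(im,(768,576),interpolation=cv2.INTER_CUBIC))
E
```

```text
[[0.30000001192092896, 1.5], [2.5, -0.699999988079071], [-1.2000000476837158, 0.4000000059604645], [-0.8999999761581421, -1.5]]
[[-0.800000011920929, -0.10000000149011612], [-0.6000000238418579, -1.399999976158142], [-0.8999999761581421, 0.20000000298023224], [-0.800000011920929, -2.299999952316284]]
[{'uv': [261.2, 189.1], 'confidence': 0.92}] 6.475 [0.4073 0.2817 0.2052] [ 0.7052 -0.3352 -1.4274  2.2574 -0.0197  0.5189 -2.2396]
pred grip [258.4341 188.3942]
```

View pics/v4.png

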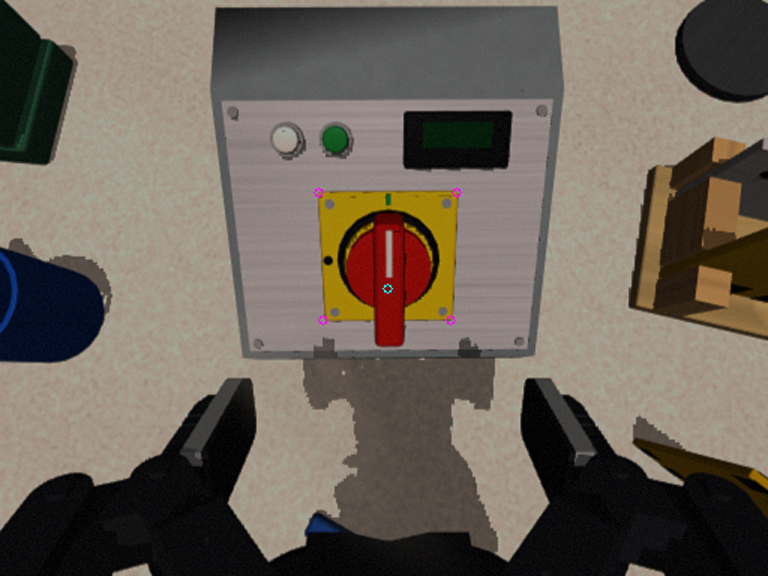

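```bash
cat > tgt.py <<'E'
from fit import HM
from h import *
H=HM(.098,np.pi/6);G=np.array([.4590,.2862,.1192])-.001*H[:,1];M=np.c_[H[:,0],-H[:,1],-H[:,2]]
E
python3 - <<'E' | tail -2
from tgt import *
print(mv(G-.016*H[:,2],M))
E
```

```text
[[-0.800000011920929, -0.10000000149011612], [-0.6000000238418579, -1.399999976158142], [-0.8999999761581421, 0.20000000298023224], [-0.800000011920929, -2.299999952316284]]
[-0.006, 0.011, 0.393, -0.0, -0.0, 0.0]
```

{"name": "arm_command", "arguments": {
  "plan": [
    [[-0.006,0.011,0.2,0,0,0,1],[-0.006,0.011,0.3,0,0,0,1],[-0.006,0.011,0.393,0,0,0,1],[-0.006,0.011,0.393,0,0,0,1],[-0.006,0.011,0.393,0,0,0,0],[-0.006,0.011,0.393,0,0,0,0],[-0.006,0.011,0.393,0,0,0,0],[-0.006,0.011,0.393,0,0,0,0],[-0.006,0.011,0.393,0,0,0,0],[-0.006,0.011,0.393,0,0,0,0]]
  ],
  "grip_force": 60
}}

```text
t: 7.82
position: [0.468, 0.2875, 0.1094]
orientation: [-3.01, -0.154, -0.815]
force: [-43.2, -16.5, 68.9]
grip_width: 0.161
grasp_force: 103.6
```

```bash
python3 - <<'E' | tail -3
from tgt import *
s=read_state();print(s["t"],"rel G",H.T@(s["position"]-G),"F",H.T@s["force"],"T",H.T@s["torque"],s["grip_width"],s["grasp_force"],mv(G-.016*H[:,2],M))
print(s["qpos"])
E
```

```text
[[-0.800000011920929, -0.10000000149011612], [-0.6000000238418579, -1.399999976158142], [-0.8999999761581421, 0.20000000298023224], [-0.800000011920929, -2.299999952316284]]
7.825 rel G [ 0.0029  0.0014 -0.0131] F [ -4.1703 -12.2174  81.9105] T [-2.9789  0.9136  0.1559] 0.1608765448415127 103.64738702774048 [-0.01, 0.005, 0.01, 0.002, -0.002, 0.002]
[-1.5306  0.229   0.7611  2.3086  0.6277  0.3182 -2.8488]
```

```bash
python3 - <<'E'
from h import *
s=read_state();print(s["t"],s["qpos"],s["dq"],s["force"],s["joint_torque"])
a=grab_frame("wrist")["image"];s=read_state();print(s["t"],s["position"],s["force"],s["torque"],s["grip_width"],s["grasp_force"])
b=grab_frame("side")["image"];c=grab_frame("scene")["image"]
s=read_state();print(s["t"],s["force"],s["qpos"])
top=np.hstack([cv2.resize(a,(400,300)),cv2.resize(b[150:375,100:400],(400,300))])
bot=np.hstack([cv2.resize(c[90:315,230:460],(400,300)),cv2.resize(a[100:280,130:370],(400,300))])
cv2.imwrite("pics/c5.png",np.vstack([top,bot]))
E
```

```text
7.825 [-1.5306  0.229   0.7611  2.3086  0.6277  0.3182 -2.8488] [-0.0003 -0.0012  0.0214  0.0063 -0.0254 -0.0309  0.0111] [-43.1576 -16.5194  68.8514] [  2.9077  -2.3438   3.6506 -15.9442   0.2064  -4.7875  -0.2706]
7.875 [0.468  0.2874 0.1094] [-39.7186 -16.8159  66.0897] [-2.676   0.5707 -1.2308] 0.1629090016086671 103.16993236541748
7.975 [-39.6048 -15.3308  63.7799] [-1.5205  0.2257  0.7523  2.3088  0.6271  0.3174 -2.8481]
```

View pics/c5.png

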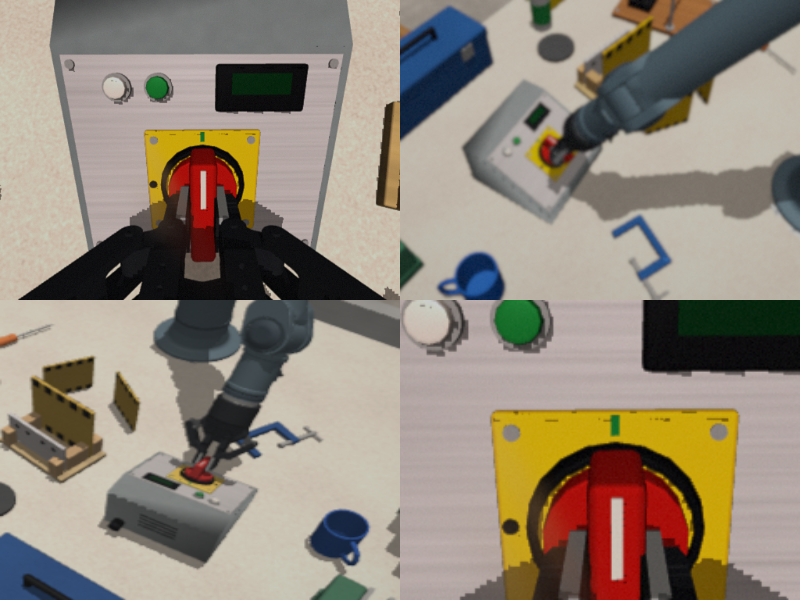

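{"name": "arm_command", "arguments": {
  "plan": [
    [[0,0,-0.007,0,0,0,0],[0,0,-0.007,0,0,0,0]]
  ],
  "grip_force": 50
}}

```text
t: 8.22
position: [0.4676, 0.2871, 0.1098]
orientation: [-3.004, -0.151, -0.812]
force: [-16.5, -7.5, 27.3]
grip_width: 0.165
grasp_force: 96.5
```

```bash
cat > st.py <<'E'
from tgt import *
s=read_state();print(s["t"],"rel G",H.T@(s["position"]-G),"F",H.T@s["force"],"T",H.T@s["torque"],s["grip_width"],s["grasp_force"],s["qpos"])
print("rot in H",R.from_matrix(H.T@R.from_rotvec(s["orientation"]).as_matrix()@np.diag([1,-1,-1])).as_rotvec())
E
sed -i '/print((O/d;s/;print((O.*//' fit.py; sed -i 's/;print((O\[-1\].*$//' fit.py; python3 st.py
```

```text
Traceback (most recent call last):
  File "st.py", line 1, in <module>
    from tgt import *
  File "tgt.py", line 1, in <module>
    from fit import HM
  File "fit.py", line 10, in <module>
    O[-1]=np.where(abs(O[-1]-c0.reshape(-1,2))<2.5,O[-1],c0.reshape(-1,2))
                       ~^^^^
IndexError: list index out of range
```

```bash
sed -i '1c from h import *\ndef HM(yaw,tilt): return (R.from_euler("z",yaw)*R.from_euler("y",-tilt)).as_matrix()' tgt.py; sed -i '3{/from h/d}' tgt.py; python3 st.py
```

```text
8.225 rel G [ 0.0028  0.0011 -0.0125] F [-1.2587 -5.8313 32.2138] T [-1.0786  0.1848  0.3344] 0.16466129917949282 96.4616596698761 [-1.5231  0.2228  0.756   2.3113  0.6285  0.3145 -2.8481]
rot in H [ 0.0009 -0.004   0.0023]
```

{"name": "arm_command", "arguments": {
  "plan": [
    [[-0.002,-0.001,0,0,0,-0.055,0],[-0.004,-0.002,0,0,0,-0.11,0],[-0.006,-0.002,0,0,0,-0.165,0]]
  ]
}}

```text
t: 8.6
position: [0.4672, 0.2881, 0.1097]
orientation: [2.792, 0.895, 0.778]
force: [-10.3, -5.9, 21.6]
grip_width: 0.164
grasp_force: 95.6
```

```bash
python3 st.py
```

```text
8.6 rel G [ 0.0025  0.0021 -0.0124] F [ 1.4235 -4.8365 24.1268] T [-0.643  -0.2785 -0.1184] 0.16418847653843824 95.64939379692078 [-1.4187  0.2053  0.6362  2.3085  0.7128  0.3342 -2.4074]
rot in H [ 0.0008 -0.0063  0.522 ]
```

{"name": "arm_command", "arguments": {
  "plan": [
    [[0,0,0.001,0,0,-0.055,0],[0,0,0.002,0,0,-0.11,0],[0,0,0.002,0,0,-0.165,0]]
  ]
}}

```text
t: 8.98
position: [0.4666, 0.289, 0.1093]
orientation: [2.377, 1.526, 0.684]
force: [-16.7, -6.4, 27.0]
grip_width: 0.163
grasp_force: 96.7
```

```bash
python3 st.py
```

```text
8.975 rel G [ 0.0018  0.003  -0.0124] F [-1.4124 -4.7556 31.9605] T [-0.5615  0.4435  0.0823] 0.162518366001053 96.67505621910095 [-1.3237  0.1951  0.5298  2.3053  0.7659  0.3503 -1.9364]
rot in H [ 0.0005 -0.007   1.0424]
```

{"name": "arm_command", "arguments": {
  "plan": [
    [[0,0,0,0,0,-0.055,0],[0,0,0,0,0,-0.11,0],[0,0,0,0,0,-0.17,0],[0,0,0,0,0,-0.17,0]]
  ]
}}

```text
t: 9.48
position: [0.4656, 0.2893, 0.1088]
orientation: [1.834, 2.031, 0.552]
force: [-17.7, -5.7, 25.9]
grip_width: 0.16
grasp_force: 96.5
```

```bash
python3 st.py
```

```text
9.475 rel G [ 0.0007  0.0035 -0.0124] F [-2.8006 -3.9119 31.4961] T [-0.2766  0.9208  0.2013] 0.1602928743472091 96.52350068092346 [-1.2381  0.1882  0.435   2.3031  0.805   0.364  -1.4414]
rot in H [-0.     -0.0073  1.5732]
```

{"name": "arm_command", "arguments": {
  "plan": [
    [[0,0,-0.006,0,0,-0.0,0.6],[0,0,-0.01,0,0,0,1],[0,0,-0.01,0,0,0,1],[0,0,-0.01,0,0,0,1],[0,0,-0.2,0,0,0,1],[0,0,-0.4,0,0,0,1],[0,0,-0.4,0,0,0,1]]
  ]
}}

```text
t: 10.35
position: [0.4044, 0.2831, 0.2135]
orientation: [1.838, 2.032, 0.558]
force: [-0.0, 0.0, 0.3]
grip_width: 0.999
grasp_force: 0.0
```

```bash
python3 - <<'E'
from tgt import *
s=read_state();w=grab_frame("wrist");print(s["t"],s["position"],s["qpos"],s["force"])
b=grab_frame("side")["image"]
top=np.hstack([cv2.resize(w["image"],(400,300)),cv2.resize(b[150:375,100:400],(400,300))])
cv2.imwrite("pics/c6.png",top)
print(mv([.45,.0,.40],down(-.133)))
E
```

```text
10.35 [0.4044 0.2831 0.2135] [-1.3033 -0.1402  0.3415  2.3211  0.7003  0.7052 -1.3435] [-0.0257  0.0413  0.2922]
[-0.944, 0.369, -0.522, 0.166, -0.02, 0.072]
```

View pics/c6.png

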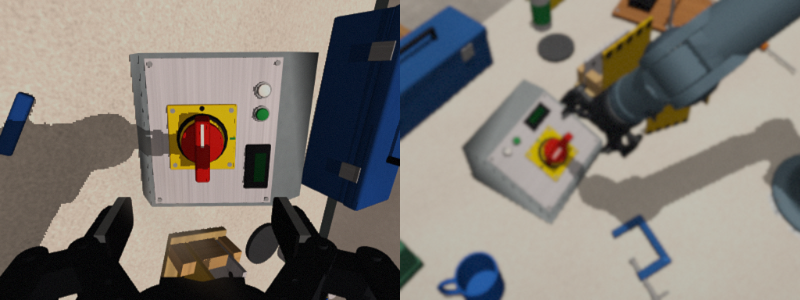

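{"name": "arm_command", "arguments": {
  "plan": [
    [[0,0,-0.3,0,0,0,1],[-0.2,0.1,-0.52,0.05,0,0.02,1],[-0.944,0.369,-0.522,0.166,-0.02,0.072,1],[-0.944,0.369,-0.522,0.166,-0.02,0.072,1],[-0.944,0.369,-0.522,0.166,-0.02,0.072,1],[-0.944,0.369,-0.522,0.166,-0.02,0.072,1],[-0.944,0.369,-0.522,0.166,-0.02,0.072,1],[-0.944,0.369,-0.522,0.166,-0.02,0.072,1],[-0.944,0.369,-0.522,0.166,-0.02,0.072,1]]
  ]
}}

```text
t: 11.58
position: [0.4491, 0.0015, 0.3985]
orientation: [2.36, 2.071, -0.01]
force: [-0.4, -0.0, -0.3]
grip_width: 0.999
grasp_force: 0.0
```

```bash
python3 - <<'E'
from tgt import *
import pickle
s=read_state();w=grab_frame("wrist");print(s["t"],s["position"],s["qpos"]);pickle.dump((s,w),open("v5.pkl","wb"));T=wT(w,s)
c=np.array([.4982,-.0003,.184]);yaw=-.133
ex=np.array([np.cos(yaw),np.sin(yaw),0]);ey=np.array([-ex[1],ex[0],0])
im=cv2.resize(w["image"],None,fx=1.5,fy=1.5,interpolation=cv2.INTER_CUBIC)
for sx in(-.004,.004):
  for sy in(-.08,.08):
    u=proj(w,c+sx*ex+sy*ey,T);print(u);cv2.circle(im,tuple(int(v*1.5) for v in u),3,(255,0,255),1)
cv2.imwrite("pics/v5.png",im);print(mv([.498,0,.30],down(-.133)))
# yellow of the top edge: bright yellow pixels
hsv=cv2.cvtColor(w["image"],cv2.COLOR_BGR2HSV);m=cv2.inRange(hsv,(18,180,150),(32,255,255))
n,l,stt,ce=cv2.connectedComponentsWithStats(m);print([(x.tolist()) for x in stt[1:] if x[4]>40])
E
```

```text
11.575 [0.4491 0.0015 0.3985] [-1.1966 -0.2983  0.9081  1.8463  0.2387  1.4898 -0.4618]
[294.1301 215.4795]
[300.0236  79.1899]
[300.5609 215.4949]
[307.4746  79.2029]
[0.017, 0.164, 0.328, -0.001, 0.002, 0.001]
[[299, 80, 8, 42, 226], [166, 83, 31, 76, 235], [500, 167, 12, 58, 193], [294, 205, 6, 10, 43], [217, 224, 22, 8, 42]]
```

View pics/v5.png

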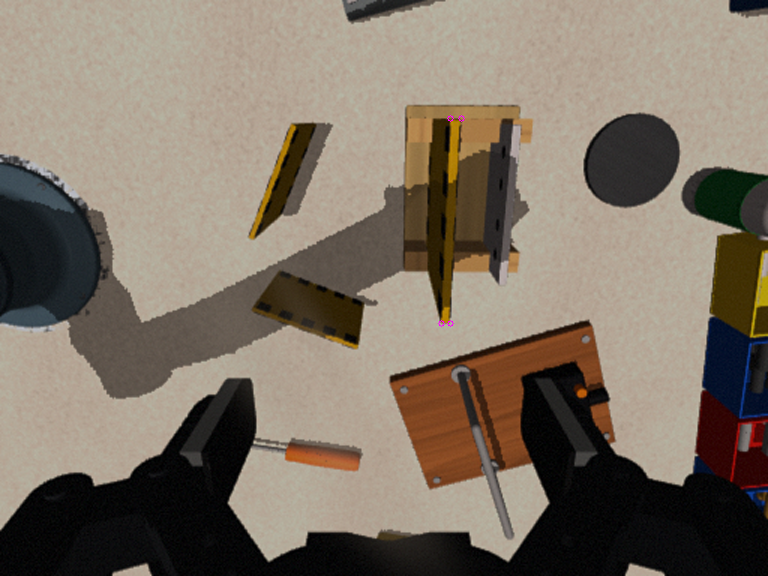

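The prediction for the screen's top edge matches this view within a pixel. The markers are at (450–461,119) and (441–450,323), which gives a width of 160 mm and a top at 184 mm, so this is the largest screen. The OFF handle was confirmed in the previous picture. Now I grasp the screen.

{"name": "arm_command", "arguments": {
  "plan": [
    [[0.016,0.164,0.2,0,0,0,1],[0.016,0.164,0.38,0,0,0,1],[0.016,0.164,0.5,0,0,0,1],[0.016,0.164,0.65,0,0,0,1],[0.016,0.164,0.82,0,0,0,1],[0.016,0.164,0.82,0,0,0,1],[0.016,0.164,0.82,0,0,0,1]]
  ]
}}

```text
t: 12.5
position: [0.4996, -0.0018, 0.1545]
orientation: [2.36, 2.07, -0.004]
force: [0.7, 0.5, 0.5]
grip_width: 0.998
grasp_force: 0.0
```

```bash
python3 - <<'E'
from h import *
s=read_state();print(s["t"],s["position"],s["qpos"],s["force"],mv([.498,-.0003,.152],down(-.133)))
E
```

```text
12.5 [ 0.4996 -0.0018  0.1545] [-1.0438  0.3463  1.1223  2.0623 -0.3784  0.9592  0.1476] [0.6602 0.479  0.4875] [0.004, -0.006, 0.008, 0.0, 0.001, 0.001]
```

Aligned within 2 mm. I close the fingers, then lift.

{"name": "arm_command", "arguments": {
  "plan": [
    [[0.004,-0.005,0.008,0,0,0,1],[0.004,-0.005,0.008,0,0,0,0],[0.004,-0.005,0.008,0,0,0,0],[0.004,-0.005,0.008,0,0,0,0],[0.004,-0.005,0.008,0,0,0,0],[0.004,-0.005,0.008,0,0,0,0],[0.004,-0.005,0.008,0,0,0,0]]
  ],
  "grip_force": 60
}}

```text
t: 13.38
position: [0.4978, -0.001, 0.1516]
orientation: [2.362, 2.069, -0.004]
force: [0.2, 1.0, 3.1]
grip_width: 0.083
grasp_force: 59.8
```

```bash
python3 - <<'E'
from h import *
s=read_state();print(s["t"],s["position"],s["orientation"],s["force"],s["torque"],s["grip_width"],s["grasp_force"])
E
```

```text
13.375 [ 0.4978 -0.001   0.1516] [ 2.3623  2.0686 -0.0044] [0.1819 0.98   3.0683] [0.0087 0.1708 0.0387] 0.08318575051195268 59.81589138507843
```

{"name": "arm_command", "arguments": {
  "plan": [
    [[0,0,-0.05,0,0,0,0],[0,0,-0.15,0,0,0,0],[0,0,-0.28,0,0,0,0],[0,0,-0.42,0,0,0,0],[0,0,-0.56,0,0,0,0],[0,0,-0.62,0,0,0,0],[0,0,-0.62,0,0,0,0]]
  ]
}}

```text
t: 14.25
position: [0.4989, -0.0005, 0.3386]
orientation: [2.363, 2.07, 0.003]
force: [-0.9, -0.3, -2.6]
grip_width: 0.083
grasp_force: 59.1
```

```bash
cat > pl.py <<'E'
from h import *
so=np.array([.5542,-.2934,0]);SZ=R.from_euler("z",.1825).as_matrix();L=.1376  # TCP above lower edge
def place(xb,zb,th,y=0):  # screen lower-edge pose in stand frame -> TCP pose
    u=np.array([np.sin(th),0,np.cos(th)]);v=np.array([np.cos(th),0,-np.sin(th)])
    p=so+SZ@(np.array([xb,y,zb])+L*u)
    return p,SZ@np.c_[np.cross(v,-u),v,-u]
def rep(s):
    M=R.from_rotvec(s["orientation"]).as_matrix();p=SZ.T@(s["position"]+L*M[:,2]-so);ms=SZ.T@M
    print("edge in stand",p,"tilt",np.arctan2(-ms[0,2],-ms[2,2]),"roll",np.arctan2(-ms[1,2],-ms[2,2]),"yaw",np.arctan2(ms[1,1],ms[0,1]),"F",SZ.T@s["force"],"T",SZ.T@s["torque"],s["grip_width"],s["grasp_force"],"t",s["t"])
E
python3 - <<'E'
from pl import *
s=read_state();rep(s);print(s["qpos"])
for a in [(-.1,.18,0),(-.09,.06,.2)]: print(place(*a)[0],mv(*place(*a)))
E
```

```text
edge in stand [-0.001   0.2982  0.201 ] tilt -0.0017731662682660073 roll -0.0008409102048730709 yaw -0.3146559026984165 F [-0.9594 -0.1094 -2.6113] T [ 0.0287  0.0352 -0.0651] 0.08291801385952345 59.09537494182587 t 14.25
[-1.4392 -0.1402  1.2922  1.8556  0.138   1.3253 -0.3153]
[ 0.4559 -0.3115  0.3176] [-1.047, -0.006, 0.068, 0.001, -0.0, -0.1]
[ 0.4926 -0.3048  0.1949] [-1.009, 0.112, 0.478, 0.064, -0.01, -0.1]
```

{"name": "arm_command", "arguments": {
  "plan": [
    [[-0.08,0,0,0,0,-0.01,0],[-0.22,0,0,0,0,-0.03,0],[-0.38,0,0,0,0,-0.05,0],[-0.54,0,0,0,0,-0.07,0],[-0.7,0,0,0,0,-0.09,0],[-0.85,0,0,0,0,-0.1,0],[-0.95,0,0,0,0,-0.1,0],[-1,-0.006,0,0,0,-0.1,0],[-1,-0.006,0,0,0,-0.1,0]]
  ]
}}

```text
t: 15.38
position: [0.4556, -0.2981, 0.3376]
orientation: [-2.013, -2.411, 0.006]
force: [0.2, 0.3, -2.8]
grip_width: 0.086
grasp_force: 59.1
```

```bash
python3 - <<'E'
from pl import *
s=read_state();rep(s);print(s["qpos"])
for a in [(-.09,.1,.2),(-.09,.05,.2),(-.09,.03,.2)]: print(place(*a)[0],mv(*place(*a)))
E
```

```text
edge in stand [-0.0983  0.013   0.2   ] tilt 0.0032071411790291888 roll 0.0022323962524691443 yaw -0.0029521179026952443 F [ 0.2614  0.2485 -2.8452] T [ 0.0797 -0.0592 -0.0093] 0.08633033704814683 59.10247206687927 t 15.375
[-1.3018 -0.3953  1.5578  1.7595  0.4046  1.4039  0.3627]
[ 0.4926 -0.3048  0.2349] [-0.043, 0.119, 0.342, 0.063, 0.001, -0.001]
[ 0.4926 -0.3048  0.1849] [-0.043, 0.119, 0.509, 0.063, 0.001, -0.001]
[ 0.4926 -0.3048  0.1649] [-0.043, 0.119, 0.575, 0.063, 0.001, -0.001]
```

{"name": "arm_command", "arguments": {
  "plan": [
    [[-0.043,0.12,0.08,0.02,0,0,0],[-0.043,0.12,0.2,0.063,0,0,0],[-0.043,0.12,0.32,0.063,0,0,0],[-0.043,0.12,0.42,0.063,0,0,0],[-0.043,0.12,0.51,0.063,0,0,0],[-0.043,0.12,0.51,0.063,0,0,0],[-0.043,0.12,0.51,0.063,0,0,0]]
  ]
}}

```text
t: 16.25
position: [0.4017, -0.2552, 0.2472]
orientation: [-1.952, -2.351, 0.218]
force: [-0.2, -0.1, -2.3]
grip_width: 0.086
grasp_force: 59.2
```

```bash
python3 - <<'E'
from pl import *
s=read_state();rep(s);print(s["qpos"])
f=grab_frame("scene");g=grab_frame("side")
for n,q in(("scene",f),("side",g)): print(n,[(x["rect"],round(x["confidence"],2)) for x in cut_out(q,"screen")[:4]],[proj(q,so+SZ@np.array(c)).round(0).tolist() for c in((-.09,.08,.05),(-.09,-.08,.05),(-.056,.08,.217),(-.056,-.08,.217))])
for a in [(-.09,.022,.2),(-.07,.021,.2),(-.062,.02,.2)]: print(mv(*place(*a)))
E
```

```text
edge in stand [-0.1648  0.0609  0.1114] tilt 0.15909578208183017 roll 0.031734154969982796 yaw 7.179146760322398e-05 F [-0.2312 -0.0952 -2.3296] T [-0.0063 -0.2841  0.0278] 0.08557197667891756 59.21759068965912 t 16.25
[-1.3602 -0.4101  1.5692  1.9619  0.5074  1.3628  0.2123]
scene [([203.0, 81.8, 247.9, 130.7], 0.87), ([290.5, 143.9, 307.6, 186.8], 0.78), ([252.9, 130.9, 282.4, 164.8], 0.75)] [[223.0, 148.0], [186.0, 133.0], [213.0, 119.0], [173.0, 103.0]]
side [([336.2, 119.9, 353.9, 177.2], 0.97), ([310.9, 184.4, 341.3, 229.7], 0.96), ([282.6, 217.3, 319.6, 255.3], 0.6)] [[318.0, 170.0], [332.0, 144.0], [315.0, 130.0], [330.0, 104.0]]
[-0.206, 0.311, 0.264, 0.013, 0.01, -0.0]
[-0.207, 0.377, 0.257, 0.013, 0.01, -0.0]
[-0.207, 0.404, 0.256, 0.013, 0.01, -0.0]
```

```bash
python3 - <<'E'
from pl import *
for a in [(-.12,.06,.0),(-.12,.05,.1)]: print(place(*a)[0],mv(*place(*a)))
E
```

```text
[ 0.4362 -0.3152  0.1976] [-0.21, 0.101, 0.16, -0.05, 0.01, 0.001]
[ 0.4497 -0.3127  0.1869] [-0.209, 0.151, 0.188, -0.018, 0.01, 0.0]
```

{"name": "arm_command", "arguments": {
  "plan": [
    [[0,0,0,-0.02,0,0,0],[0,0,0,-0.04,0,0,0],[0,0,0,-0.05,0,0,0]]
  ]
}}

```text
t: 16.82
position: [0.4018, -0.2561, 0.2478]
orientation: [1.99, 2.4, -0.032]
force: [0.7, -0.8, -2.2]
grip_width: 0.083
grasp_force: 59.2
```

```bash
python3 - <<'E'
from pl import *
s=read_state();rep(s);print(s["position"],s["qpos"])
E
```

```text
edge in stand [-0.1432  0.06    0.1103] tilt 0.0005709750726801861 roll 0.03134571976830745 yaw 0.003562541431316222 F [ 0.5784 -0.9073 -2.2038] T [ 0.0808  0.0046 -0.0158] 0.08323992577426899 59.249117374420166 t 16.825
[ 0.4018 -0.2561  0.2478] [-1.0982 -0.4035  1.3664  2.0375  0.4539  1.2131  0.2733]
```

```bash
python3 - <<'E'
from pl import *
for a in [(-.14,.06,0,.05),(-.12,.05,0,.03)]: print(place(*a)[0],mv(*place(*a)))
E
```

```text
[ 0.4075 -0.2696  0.1976] [-0.042, 0.01, 0.169, -0.0, 0.01, 0.001]
[ 0.4307 -0.2857  0.1876] [-0.108, 0.077, 0.204, -0.0, 0.01, 0.001]
```

{"name": "arm_command", "arguments": {
  "plan": [
    [[0,0,0.06,0,0.005,0,0],[0,0,0.12,0,0.01,0,0],[-0.02,0.01,0.17,0,0.01,0,0],[-0.04,0.01,0.17,0,0.01,0,0]]
  ]
}}

```text
t: 17.32
position: [0.4038, -0.2648, 0.2002]
orientation: [2.0, 2.42, -0.001]
force: [-0.4, -0.1, -1.8]
grip_width: 0.087
grasp_force: 59.3
```

```bash
python3 - <<'E'
from pl import *
s=read_state();rep(s);print(s["position"],s["qpos"])
for a in [(-.12,.05,.0,.0),(-.1,.05,0,0),(-.1,.05,.1,0)]: print(place(*a)[0],mv(*place(*a)))
E
```

```text
edge in stand [-0.1426  0.0552  0.0626] tilt -0.0008700141827062522 roll 0.0017209053418987797 yaw 0.0069248039494859215 F [-0.4541  0.0049 -1.7725] T [0.0662 0.0524 0.0158] 0.08738227962459347 59.25134897232056 t 17.325
[ 0.4038 -0.2648  0.2002] [-1.238  -0.4105  1.5688  2.0636  0.4602  1.1215  0.3087]
[ 0.4362 -0.3152  0.1876] [-0.185, 0.075, 0.042, 0.0, 0.001, 0.002]
[ 0.4559 -0.3115  0.1876] [-0.186, 0.141, 0.042, 0.0, 0.001, 0.002]
[ 0.4694 -0.3091  0.1869] [-0.186, 0.187, 0.045, 0.032, 0.001, 0.002]
```

{"name": "arm_command", "arguments": {
  "plan": [
    [[-0.05,0.05,0,0,0,0,0],[-0.09,0.1,0,0,0,0,0],[-0.14,0.14,0,0,0,0,0],[-0.186,0.14,0.02,0,0,0,0]]
  ]
}}

```text
t: 17.82
position: [0.4201, -0.2887, 0.2224]
orientation: [1.977, 2.388, 0.005]
force: [-1.2, 0.1, -2.6]
grip_width: 0.084
grasp_force: 59.2
```

```bash
python3 - <<'E'
from pl import *
s=read_state();rep(s);print(s["position"],s["qpos"])
for a in [(-.1,.05,0,0),(-.1,.05,.1,0)]: print(place(*a)[0],mv(*place(*a)))
E
```

```text
edge in stand [-0.127   0.0249  0.085 ] tilt -0.029017422431194456 roll 0.02988563387799578 yaw 0.005740239659484631 F [-1.1802  0.2936 -2.6305] T [ 0.0979  0.0721 -0.0194] 0.08401999685206793 59.2412406206131 t 17.825
[ 0.4201 -0.2887  0.2224] [-1.2289 -0.41    1.5689  2.0108  0.4682  1.133   0.3341]
[ 0.4559 -0.3115  0.1876] [-0.094, 0.099, 0.122, 0.009, 0.01, 0.002]
[ 0.4694 -0.3091  0.1869] [-0.094, 0.145, 0.126, 0.041, 0.01, 0.001]
```

```bash
cat > kin.py <<'E'
from h import *
import pickle
from scipy.optimize import least_squares
D=[(np.array(s["qpos"]),np.array(s["position"]),np.array(s["orientation"])) for s in (pickle.load(open(f"v{i}.pkl","rb"))[0] for i in range(1,6))]
D+=[(np.array(q),np.array(p),np.array(o)) for q,p,o in [
([1.1012,.3838,.0438,1.5996,-.0179,1.1612,-.0499],[.2358,-.6047,.2299],[-3.0849,-.5803,.001]),
([-1.5306,.229,.7611,2.3086,.6277,.3182,-2.8488],[.468,.2875,.1094],[-3.01,-.154,-.815]),
([-1.2381,.1882,.435,2.3031,.805,.364,-1.4414],[.4656,.2893,.1088],[1.834,2.031,.552]),
([-1.3033,-.1402,.3415,2.3211,.7003,.7052,-1.3435],[.4044,.2831,.2135],[1.838,2.032,.558]),
([-1.0438,.3463,1.1223,2.0623,-.3784,.9592,.1476],[.4996,-.0018,.1545],[2.36,2.07,-.004]),
([-1.4392,-.1402,1.2922,1.8556,.138,1.3253,-.3153],[.4989,-.0005,.3386],[2.363,2.07,.003]),
([-1.3018,-.3953,1.5578,1.7595,.4046,1.4039,.3627],[.4556,-.2981,.3376],[-2.013,-2.411,.006]),
([-1.3602,-.4101,1.5692,1.9619,.5074,1.3628,.2123],[.4017,-.2552,.2472],[-1.952,-2.351,.218]),
([-1.0982,-.4035,1.3664,2.0375,.4539,1.2131,.2733],[.4018,-.2561,.2478],[1.99,2.4,-.032]),
([-1.238,-.4105,1.5688,2.0636,.4602,1.1215,.3087],[.4038,-.2648,.2002],[2.0,2.42,-.001]),
([-1.2289,-.41,1.5689,2.0108,.4682,1.133,.3341],[.4201,-.2887,.2224],[1.977,2.388,.005])]]
def fk(q,k):
    # k: base yaw, tool yaw, then link vectors (x,y,z) for joints 1..7, signs fixed
    M=R.from_euler("z",k[0]);p=np.zeros(3)
    ax="zyzyzyz";sg=SG
    for i in range(7):
        p=p+M.apply(k[2+3*i:5+3*i]); M=M*R.from_euler(ax[i],sg[i]*q[i])
    p=p+M.apply([0,0,k[23]]);M=M*R.from_euler("z",k[1]);return p,M
def res(k):
    o=[]
    for q,p,r in D:
        a,M=fk(q,k);o+=[(a-p)*1000,(M.inv()*R.from_rotvec(r)).as_rotvec()*300]
    return np.concatenate(o+[k[2:23]*.3])
k0=np.zeros(24);k0[4]=.3;k0[10]=.35;k0[16]=.35;k0[23]=.25
if __name__=="__main__":
    best=None
    for sz in((-1,-1,-1,-1),(-1,-1,1,-1),(-1,-1,-1,1),(-1,-1,1,1),(1,1,1,1)):
      for sy in((1,1,1),(1,-1,1),(-1,1,1)):
        for y0 in(0,3.14):
          for ty in(1.57,-1.57):
            SG=(sz[0],sy[0],sz[1],sy[1],sz[2],sy[2],sz[3]);k=k0.copy();k[0]=y0;k[1]=ty
            r=least_squares(res,k,max_nfev=25)
            if best is None or r.cost<best[0]: best=(r.cost,SG,r.x)
    SG=best[1];r=least_squares(res,best[2]);e=r.fun[:len(D)*6].reshape(-1,6)
    print(best[0],r.cost,SG,r.x,abs(e).max(0),np.sqrt((e**2).mean(0)));pickle.dump((SG,r.x),open("kin.pkl","wb"))
else: SG,K=pickle.load(open("kin.pkl","rb"))
E
time python3 kin.py
```

```text
0.07141166238333085 0.07141166238313049 (-1, 1, -1, 1, -1, 1, -1) [-0.0001 -4.7125  0.      0.      0.1501  0.     -0.0106  0.1501 -0.
 -0.0106  0.2457 -0.     -0.0098  0.2457  0.0001 -0.0098  0.2533 -0.
 -0.0002  0.2533 -0.     -0.0002  0.      0.3234] [0.03   0.0346 0.053  0.11   0.1165 0.0796] [0.0156 0.0146 0.0238 0.0461 0.0473 0.0434]
real	3m54.642s
user	3m54.684s
sys	0m0.260s
```

```bash
cat > ik.py <<'E'
from kin import *
import kin
from pl import place
lo=np.array([-2.61,-.41,-1.48,0,-1.57,.05,-2.85]);hi=np.array([2.61,2.15,1.57,2.5,4.71,1.97,2.85])
def err(q,p,M):
    a,m=fk(q,K);return np.r_[(a-p),(m.inv()*R.from_matrix(M)).as_rotvec()*.3]
def ikr(p,M,q0,w=1e-3,ref=None):
    ref=q0 if ref is None else ref
    r=least_squares(lambda q:np.r_[err(q,p,M),w*(q-ref)],np.clip(q0,lo+1e-3,hi-1e-3),bounds=(lo,hi),max_nfev=60)
    return r.x,np.linalg.norm(err(r.x,p,M))
E
python3 - <<'E'
from ik import *
qc=np.array([-1.2289,-.41,1.5689,2.0108,.4682,1.133,.3341])
for a in[(-.127,.085,0,.025),(-.1,.05,0,0),(-.085,.022,.2,0),(-.062,.02,.2,0),(-.085,.022,.1,0),(-.09,.1,0,0)]:
    p,M=place(*a);print(a)
    for name,q0 in(("cur",qc),("start",np.array([.6,.3,0,1.6,0,1.2,.2]))):
        for q3 in(-1.3,-.6,0,.6,1,1.3,1.5):
            r0=q0.copy();r0[2]=q3
            q0f=q0.copy();q0f[0]=-np.arctan2(p[1],p[0])-q3*.5;q0f[2]=q3
            best=None
            for start in(r0,q0f):
                ref=start
                l2,h2=lo.copy(),hi.copy();l2[2],h2[2]=q3-.01,q3+.01
                r=least_squares(lambda q:err(q,p,M),np.clip(start,l2+1e-3,h2-1e-3),bounds=(l2,h2),max_nfev=50)
                e=np.linalg.norm(r.fun)
                if best is None or e<best[0]:best=(e,r.x)
            if best[0]<2e-3 and name=="start" or (best[0]<2e-3 and name=="cur"): print(name,q3,round(best[0],4),best[1])
E
```

```text
(-0.127, 0.085, 0, 0.025)
cur -1.3 0.0003 [ 1.6114  0.4156 -1.2917  1.8837  0.4343  1.1737  0.3488]
cur -0.6 0.0 [ 1.0693  0.1856 -0.5988  1.9026  0.1177  1.088   0.6062]
cur 0 0.0 [ 0.5219  0.1391  0.0001  1.9274 -0.      1.0751  0.7044]
cur 0.6 0.001 [-0.0291  0.1424  0.5994  1.9534 -0.0891  1.07    0.79  ]
cur 1 0.0001 [-0.3789  0.2003  1.01    1.9628 -0.1925  1.0789  0.8962]
cur 1.3 0.0 [-0.5828  0.334   1.3065  1.9671 -0.3609  1.1111  1.0574]
start -1.3 0.0007 [ 1.6141  0.4222 -1.2988  1.8824  0.4416  1.1772  0.3424]
start -0.6 0.0 [ 1.0697  0.1857 -0.5992  1.9026  0.1179  1.0881  0.6061]
start 0 0.0004 [ 0.516   0.1396  0.0068  1.9267 -0.0009  1.076   0.7054]
start 0.6 0.0002 [-0.0229  0.1452  0.5956  1.9504 -0.0926  1.0731  0.7946]
start 1 0.0002 [-0.3624  0.1965  0.99    1.9616 -0.1863  1.079   0.8901]
start 1.3 0.0 [-0.5769  0.3258  1.2953  1.967  -0.3513  1.1086  1.0484]
start 1.5 0.0008 [-0.6397  0.5392  1.4916  1.9656 -0.5825  1.1964  1.2591]
(-0.1, 0.05, 0, 0)
cur -1.3 0.0001 [ 1.5325  0.5983 -1.2936  1.835   0.6209  1.1978  0.2207]
cur -0.6 0.0 [ 1.0427  0.3038 -0.5995 
[... 3173 characters left out ...]
2  0.2607 -0.59    1.7877  0.1584  1.1408  0.5668]
cur 0 0.0002 [ 0.509   0.2076  0.0043  1.8128 -0.0006  1.1206  0.6958]
cur 0.6 0.0001 [-0.0169  0.2287  0.6096  1.8366 -0.1445  1.1203  0.826 ]
cur 1.3 0.0 [-0.5044  0.4825  1.307   1.852  -0.5013  1.2004  1.1488]
start -1.3 0.0 [ 1.5267  0.5291 -1.2976  1.7694  0.5354  1.2621  0.274 ]
start -0.6 0.0001 [ 1.0334  0.2623 -0.5999  1.7873  0.1617  1.1413  0.5643]
start 0 0.0 [ 0.5043  0.2079  0.01    1.8124 -0.0023  1.1214  0.6975]
start 0.6 0.0004 [-0.0062  0.2288  0.5978  1.8346 -0.1422  1.1219  0.824 ]
start 1 0.0 [-0.3175  0.3074  0.99    1.8471 -0.2824  1.1376  0.954 ]
start 1.5 0.0 [-0.5513  0.6791  1.4915  1.853  -0.7066  1.3031  1.3222]
```

```bash
cat > sim.py <<'E'
from ik import *
from math import cos,sin
lk=[K[2+3*i:5+3*i] for i in range(7)];E0=R.from_euler("z",K[0]).as_matrix();E1=R.from_euler("z",K[1]).as_matrix()
def FJ(q):
    M=E0;p=np.zeros(3);P=[];A=[]
    for i in range(7):
        p=p+M@lk[i];c,s=cos(SG[i]*q[i]),sin(SG[i]*q[i])
        P.append(p);A.append(SG[i]*M[:,2 if i%2==0 else 1])
        M=M@(np.array([[c,-s,0],[s,c,0],[0,0,1]]) if i%2==0 else np.array([[c,0,s],[0,1,0],[-s,0,c]]))
    p=p+M[:,2]*K[23]
    return p,M@E1,np.array([np.r_[np.cross(a,p-o),a] for o,a in zip(P,A)]).T
qm=(lo+hi)/2
def step(q,p,M,n=3,bias=0,ref=None):
    for _ in range(n):
        a,m,J=FJ(q);e=np.r_[p-a,R.from_matrix(M@m.T).as_rotvec()]
        act=np.ones(7,bool)
        for k in range(4):
            Ja=J[:,act];Jp=Ja.T@np.linalg.inv(Ja@Ja.T+1e-6*np.eye(6))
            d=np.zeros(7);z=np.zeros(7) if ref is None else bias*(ref-q)
            d[act]=Jp@e+(np.eye(act.sum())-Jp@Ja)@z[act]
            bad=act&((q+d>hi)|(q+d<lo))
            if not bad.any(): break
            act&=~bad
        q=np.clip(q+d,lo,hi)
    return q,np.linalg.norm(e[:3])
def run(q,a,b,N=40,**k):
    M0=R.from_matrix(a[1]);dr=(M0.inv()*R.from_matrix(b[1])).as_rotvec()
    for t in np.linspace(0,1,N+1)[1:]:
        q,e=step(q,a[0]+t*(b[0]-a[0]),(M0*R.from_rotvec(t*dr)).as_matrix(),**k)
    return q,e
E
python3 - <<'E'
from sim import *
Q=[d[0] for d in D]
pairs=[(0,1,"v1-v2"),(1,2,"v2-v3"),(4,9,"v5-grasp"),(9,10,"lift"),(10,11,"to stand"),(8,4,"handle-v5"),(5,0,"start-v1"),(7,8,"retreat"),(6,7,"turn")]
for i,j,n in pairs:
    a=FJ(Q[i])[:2];b=FJ(Q[j])[:2];print(n,"from",Q[i],"\n  true",Q[j])
    print("  mn  ",run(Q[i],a,b)[0])
    for nm,ref in(("mid",qm),("zero",np.array([0,.3,0,1.6,0,1.2,0]))): print("  ",nm,run(Q[i],a,b,bias=.05,ref=ref)[0])
E
```

```text
v1-v2 from [ 0.6124  0.092  -0.4315  1.5825  0.0396  1.4758  0.1729] 
  true [ 0.3485 -0.048  -0.723   1.7055 -0.0321  1.4698 -0.3682]
  mn   [ 0.3505 -0.048  -0.7249  1.7055 -0.0322  1.4698 -0.3681]
   mid [-0.2181 -0.0595 -0.186   1.7266 -0.0112  1.4712 -0.4001]
   zero [-0.1725 -0.058  -0.2292  1.7247 -0.0134  1.471  -0.3975]
v2-v3 from [ 0.3485 -0.048  -0.723   1.7055 -0.0321  1.4698 -0.3682] 
  true [ 0.2562 -0.098  -0.8382  1.7354 -0.0717  1.4719 -0.5824]
  mn   [ 0.2605 -0.0983 -0.842   1.7353 -0.0721  1.4719 -0.5818]
   mid [-0.3348 -0.091  -0.3034  1.7552 -0.0258  1.4731 -0.6444]
   zero [-0.2664 -0.0898 -0.3662  1.7526 -0.0308  1.4728 -0.6381]
v5-grasp from [-1.1966 -0.2983  0.9081  1.8463  0.2387  1.4898 -0.4618] 
  true [-1.0438  0.3463  1.1223  2.0623 -0.3784  0.9592  0.1476]
  mn   [-1.0172  0.3273  1.0843  2.0617 -0.3517  0.9529  0.1228]
   mid [ 0.0714  0.1983 -0.1671  2.0179  0.0453  0.9292 -0.2506]
   zero [-0.0498  0.1923 -0.0345  2.0236  0.0126  0.9264 -0.2222]
lift from [-1.0438  0.3463  1.1223  2.0623 -0.3784  0.9592  0.1476] 
  true [-1.4392 -0.1402  1.2922  1.
[... 1191 characters left out ...]
0951  1.6048 -0.0053  1.472   0.2104]
retreat from [-1.2381  0.1882  0.435   2.3031  0.805   0.364  -1.4414] 
  true [-1.3033 -0.1402  0.3415  2.3211  0.7003  0.7052 -1.3435]
  mn   [-1.308  -0.1407  0.3459  2.3213  0.7013  0.7057 -1.3442]
   mid [-0.4353 -0.0983 -0.4786  2.2865  0.5661  0.6396 -1.2281]
   zero [-0.3783 -0.0983 -0.5317  2.2844  0.5584  0.636  -1.2202]
turn from [-1.5306  0.229   0.7611  2.3086  0.6277  0.3182 -2.8488] 
  true [-1.2381  0.1882  0.435   2.3031  0.805   0.364  -1.4414]
  mn   [-1.2535  0.1892  0.4517  2.3037  0.7985  0.3615 -1.4357]
   mid [-0.4348  0.2084 -0.4187  2.2675  1.0488  0.4936 -1.6273]
   zero [-0.6552  0.1895 -0.1862  2.2773  0.9874  0.4545 -1.5867]
```

```bash
cat > search.py <<'E'
from sim import *
import time
def W(x,y,z,yaw,th): # edge position in world, screen yaw, lean
    Z=R.from_euler("z",yaw).as_matrix();u=np.array([np.sin(th),0,np.cos(th)]);v=np.array([np.cos(th),0,-np.sin(th)])
    return np.array([x,y,z])+Z@(.1376*u),Z@np.c_[np.cross(v,-u),v,-u]
def path(q,wps,start=None,first=False):
    a=start or FJ(q)[:2];mm=9
    for b in wps:
        M0=R.from_matrix(a[1]);dr=(M0.inv()*R.from_matrix(b[1])).as_rotvec();N=max(4,int(np.linalg.norm(b[0]-a[0])/.02),int(np.linalg.norm(dr)/.08))
        for i,t in enumerate(np.linspace(0,1,N+1)[1:]):
            q,e=step(q,a[0]+t*(b[0]-a[0]),(M0*R.from_rotvec(t*dr)).as_matrix(),n=2)
            m=min((q-lo).min(),(hi-q).min())
            if e>2e-3: return q,-1
            if not first or i>N//2: mm=min(mm,m)
        a=b;first=False
    return q,mm
fin=[place(-.1,.07,0,0),place(-.09,.05,.2,0),place(-.085,.022,.2,0),place(-.062,.02,.2,0)]
if __name__=="__main__":
    q0=np.array([-1.2289,-.41,1.5689,2.0108,.4682,1.133,.3341]);rng=np.random.default_rng(0);best=[];t0=time.time()
    print("direct",path(q0,fin,first=True),path(q0,fin[1:],first=True))
    while time.time()-t0<200:
        n=rng.integers(1,4);w=[]
        for i in range(n):
            w.append([rng.uniform(.33,.62),rng.uniform(-.4,.15),rng.uniform(.17,.3),rng.uniform(-1.2,1.2),rng.uniform(-.35,.35)])
        w=np.round(w,3);q,m=path(q0,[W(*x) for x in w]+[place(-.1,.17,0,0)]+fin,first=True)
        if m>0: best.append((m,w.tolist(),q))
    best.sort(key=lambda x:-x[0]);print(len(best))
    for b in best[:5]:print(b)
E
python3 search.py
```

```text
direct (array([-1.2312, -0.41  ,  1.5689,  2.0037,  0.4633,  1.1455,  0.3354]), -1) (array([-1.2668, -0.41  ,  1.5689,  1.9966,  0.4811,  1.1957,  0.2966]), -1)
708
(np.float64(0.3148595918269146), [[0.551, -0.152, 0.244, -1.162, -0.184], [0.473, -0.029, 0.216, 1.007, 0.189]], array([-0.3195,  0.6829,  1.0078,  1.701 , -0.449 ,  1.2253,  0.9883]))
(np.float64(0.30745860491506916), [[0.609, -0.039, 0.221, -1.049, -0.243], [0.574, -0.39, 0.187, -0.551, -0.167], [0.583, -0.354, 0.265, 1.198, 0.072]], array([-0.1621,  0.5668,  0.7497,  1.6944, -0.2639,  1.1827,  0.8366]))
(np.float64(0.30302354381671015), [[0.561, -0.172, 0.268, -1.182, -0.206], [0.424, 0.101, 0.207, 0.185, 0.139], [0.598, -0.253, 0.173, -0.691, -0.067]], array([-0.2669,  0.6342,  0.9152,  1.6989, -0.3773,  1.2053,  0.93  ]))
(np.float64(0.3004158844710896), [[0.516, 0.13, 0.278, -0.986, 0.081], [0.504, -0.314, 0.184, -0.522, 0.237], [0.543, -0.101, 0.24, 0.028, 0.079]], array([-0.2359,  0.6109,  0.8641,  1.6977, -0.3404,  1.1968,  0.8998]))
(np.float64(0.298931179122142), [[0.598, -0.104, 0.288, -1.082, -0.288], [0.477, -0.154, 0.173, 0.231, 0.173]], array([-0.2471,  0.6189,  0.8823,  1.6981, -0.3534,  1.1996,  0.9104]))
```

```bash
cat > search2.py <<'E'
from search import *
from pl import so,SZ
def ok(a,wps):
    for b in wps:
        M0=R.from_matrix(a[1]);dr=(M0.inv()*R.from_matrix(b[1])).as_rotvec()
        for t in np.linspace(0,1,15):
            p=a[0]+t*(b[0]-a[0]);M=(M0*R.from_rotvec(t*dr)).as_matrix()
            c=np.array([SZ.T@(p+M@[sx*.082,sy*.006,d]-so) for sx in(-1,1) for sy in(-1,1) for d in(.1376,.03)])
            if c[:,2].min()<.185 and c[:,0].max()>-.045: return False
        a=b
    return True
q0=np.array([-1.2289,-.41,1.5689,2.0108,.4682,1.133,.3341]);rng=np.random.default_rng(1);best=[];t0=time.time()
a0=FJ(q0)[:2];pre=place(-.1,.2,0,0);F2=[pre]+fin
while time.time()-t0<240:
    n=rng.integers(2,4);w=[]
    for i in range(n):
        w.append([rng.uniform(.33,.45),rng.uniform(-.33,-.2),rng.uniform(.08,.26),rng.uniform(-.4,.7),rng.uniform(-.3,.3)] if i==0 else
          [rng.uniform(.36,.6),rng.uniform(-.3,.1),rng.uniform(.19,.3),rng.uniform(-1,1),rng.uniform(-.3,.3)])
    w=np.round(w,2);P=[W(*x) for x in w]
    if not ok(a0,P+[pre]): continue
    q,m=path(q0,P+F2,first=True)
    if m>.04:
        yy=np.abs(np.diff(np.r_[.18,w[:,3],.18])).sum();best.append((min(m,.2)-.05*yy,m,w.tolist(),q))
best.sort(key=lambda x:-x[0]);print(len(best))
for b in best[:6]:print(b)
E
python3 search2.py
```

```text
102
(np.float64(0.12543217971513307), np.float64(0.16343217971513307), [[0.38, -0.23, 0.24, -0.2, 0.13], [0.58, 0.08, 0.19, -0.07, 0.05]], array([-0.3114,  0.6745,  0.9929,  1.7007, -0.437 ,  1.2216,  0.9787]))
(np.float64(0.11129720505506556), np.float64(0.17929720505506558), [[0.41, -0.21, 0.2, -0.4, 0.04], [0.5, -0.0, 0.24, 0.28, 0.08]], array([-0.3217,  0.6853,  1.0119,  1.7011, -0.4523,  1.2263,  0.991 ]))
(np.float64(0.11080590949747018), np.float64(0.13780590949747018), [[0.43, -0.22, 0.15, -0.09, 0.0], [0.4, -0.05, 0.27, -0.04, 0.27]], array([-0.3208,  0.6843,  1.0102,  1.7011, -0.4509,  1.2259,  0.9899]))
(np.float64(0.10810658384937792), np.float64(0.15710658384937792), [[0.35, -0.21, 0.25, -0.31, 0.17], [0.57, 0.07, 0.24, 0.08, 0.04]], array([-0.3012,  0.6645,  0.9746,  1.7003, -0.4226,  1.2174,  0.9669]))
(np.float64(0.10101973870748208), np.float64(0.17001973870748208), [[0.4, -0.23, 0.21, -0.27, 0.06], [0.58, 0.09, 0.25, -0.51, -0.18]], array([-0.3116,  0.6748,  0.9933,  1.7007, -0.4374,  1.2218,  0.9789]))
(np.float64(0.07981943304417091), np.float64(0.12481943304417092), [[0.36, -0.23, 0.26, -0.0, 0.17], [0.45, 0.02, 0.21, 0.45, 0.25]], array([-0.3226,  0.6863,  1.0136,  1.7012, -0.4537,  1.2268,  0.9921]))
```

```bash
python3 - <<'E'
from search import *
print(W(.41,-.21,.2,-.4,.04)[0],mv(*W(.41,-.21,.2,-.4,.04)))
E
```

```text
[ 0.4151 -0.2121  0.3375] [0.242, 0.042, -0.39, 0.024, 0.01, 0.187]
```

{"name": "arm_command", "arguments": {
  "plan": [
    [[0.04,0.007,-0.065,0.004,0.002,0.031,0],[0.08,0.014,-0.13,0.008,0.004,0.062,0],[0.121,0.021,-0.195,0.012,0.005,0.094,0],[0.161,0.028,-0.26,0.016,0.007,0.125,0],[0.2,0.035,-0.325,0.02,0.008,0.156,0],[0.242,0.042,-0.39,0.024,0.01,0.187,0],[0.242,0.042,-0.39,0.024,0.01,0.187,0]]
  ]
}}

```text
t: 18.7
position: [0.4148, -0.2118, 0.3371]
orientation: [-2.59, -1.719, 0.036]
force: [-0.4, -0.1, -2.2]
grip_width: 0.08
grasp_force: 59.3
```

```bash
python3 - <<'E'
from search import *
s=read_state();print(s["t"],s["position"],s["qpos"],s["grip_width"],s["force"])
q=np.array(s["qpos"]);w2=W(.5,0,.24,.28,.08);print(path(q,[w2,place(-.1,.2,0,0)]+fin,first=True));print(mv(*w2))
E
```

```text
18.7 [ 0.4148 -0.2118  0.3371] [-0.8938 -0.2218  1.1551  1.8964  0.2016  1.3806 -0.1936] 0.08045281022622718 [-0.4    -0.1153 -2.2144]
(array([-0.3209,  0.6845,  1.0104,  1.7011, -0.4511,  1.226 ,  0.9901]), np.float64(0.24903729814153053))
[0.784, 0.01, -0.135, 0.012, -0.013, -0.216]
```

Out of the joint limits, as simulated. Next waypoint.

{"name": "arm_command", "arguments": {
  "plan": [
    [[0.13,0.002,-0.022,0.002,-0.002,-0.036,0],[0.26,0.003,-0.045,0.004,-0.004,-0.072,0],[0.39,0.005,-0.068,0.006,-0.006,-0.108,0],[0.52,0.006,-0.09,0.008,-0.009,-0.144,0],[0.65,0.008,-0.112,0.01,-0.011,-0.18,0],[0.784,0.01,-0.135,0.012,-0.013,-0.216,0],[0.784,0.01,-0.135,0.012,-0.013,-0.216,0]]
  ]
}}

```text
t: 19.58
position: [0.5112, 0.0075, 0.3757]
orientation: [-1.85, -2.478, 0.104]
force: [-0.5, 0.2, -3.4]
grip_width: 0.087
grasp_force: 59.2
```

```bash
python3 - <<'E'
from search import *
s=read_state();print(s["t"],s["position"],s["qpos"])
q=np.array(s["qpos"]);w2=place(-.1,.2,0,0);print(path(q,[w2]+fin,first=True));print(mv(*w2))
E
```

```text
19.575 [0.5112 0.0075 0.3757] [-1.1712  0.0981  1.1568  1.7168 -0.0657  1.4644  0.2848]
(array([-0.3224,  0.6861,  1.0133,  1.7012, -0.4534,  1.2267,  0.9919]), np.float64(0.23511946961221963))
[-0.967, -0.467, 0.168, -0.026, 0.002, 0.034]
```

{"name": "arm_command", "arguments": {
  "plan": [
    [[-0.12,-0.058,0.02,-0.003,0,0.004,0],[-0.28,-0.135,0.048,-0.007,0,0.01,0],[-0.45,-0.217,0.078,-0.012,0.001,0.016,0],[-0.62,-0.3,0.108,-0.016,0.001,0.022,0],[-0.78,-0.377,0.135,-0.021,0.001,0.028,0],[-0.9,-0.435,0.156,-0.025,0.002,0.032,0],[-0.967,-0.467,0.168,-0.026,0.002,0.034,0],[-0.967,-0.467,0.168,-0.026,0.002,0.034,0],[-0.967,-0.467,0.168,-0.026,0.002,0.034,0]]
  ]
}}

```text
t: 20.7
position: [0.4514, -0.315, 0.3372]
orientation: [-2.021, -2.402, -0.004]
force: [0.6, 0.4, -1.3]
grip_width: 0.084
grasp_force: 59.2
```

```bash
python3 - <<'E'
from search import *
from pl import rep
s=read_state();rep(s);print(s["qpos"])
q=np.array(s["qpos"]);print(path(q,fin,first=True))
for w in fin[:3]: print(mv(*w))
E
```

```text
edge in stand [-0.105  -0.002   0.1996] tilt 0.00013315264802141438 roll -0.00384234344152825 yaw -0.010560190538212161 F [ 0.6195  0.282  -1.2744] T [ 0.0488 -0.0832 -0.0035] 0.0836849873564265 59.24506366252899 t 20.7
[-0.5518  0.2577  1.2884  1.7436 -0.2568  1.3356  0.9613]
(array([-0.3255,  0.6895,  1.019 ,  1.7013, -0.4581,  1.2282,  0.9957]), np.float64(0.3978939802854238))
[0.007, 0.017, 0.432, -0.0, -0.001, -0.003]
[0.008, 0.141, 0.508, 0.064, -0.002, -0.003]
[0.008, 0.158, 0.601, 0.064, -0.002, -0.003]
```

Good posture with ample joint margin. I lower to just above the base and then lean the screen.

{"name": "arm_command", "arguments": {
  "plan": [
    [[0.007,0.005,0.08,0,0,-0.003,0],[0.007,0.01,0.2,0,0,-0.003,0],[0.007,0.015,0.32,0,0,-0.003,0],[0.007,0.017,0.432,0,0,-0.003,0],[0.008,0.08,0.47,0.032,-0.001,-0.003,0],[0.008,0.141,0.508,0.064,-0.002,-0.003,0],[0.008,0.15,0.55,0.064,-0.002,-0.003,0],[0.008,0.15,0.55,0.064,-0.002,-0.003,0]]
  ]
}}

```text
t: 21.7
position: [0.4958, -0.3029, 0.1714]
orientation: [-1.918, -2.311, 0.237]
force: [-0.3, -0.2, -2.2]
grip_width: 0.087
grasp_force: 59.7
```

```bash
python3 - <<'E'
from search import *
from pl import rep
s=read_state();rep(s);print(s["qpos"])
f=grab_frame("scene");g=grab_frame("side")
for n,q in(("scene",f),("side",g)): print(n,[(x["rect"],round(x["confidence"],2)) for x in cut_out(q,"screen")[:3]],[(x["uv"],round(x["confidence"],2)) for x in tip_of(q,"screen")[:2]])
for a in((-.085,.024,.2,0),(-.064,.024,.2,0),(-.064,.020,.2,0)): print(mv(*place(*a)))
E
```

```text
edge in stand [-0.0869  0.001   0.0367] tilt 0.2031850501180143 roll 0.0017314163964207126 yaw 0.0025454254221381335 F [-0.297  -0.1923 -2.1977] T [ 0.0182 -0.2973  0.0282] 0.08731412348568382 59.66184139251709 t 21.7
[-0.3512  0.6416  1.0554  1.7412 -0.4229  1.2314  1.0083]
scene [([173.7, 105.6, 222.4, 151.9], 0.63), ([293.2, 144.3, 308.5, 188.4], 0.57)] [([209.8, 144.0], 0.87), ([300.9, 176.6], 0.83)]
side [([280.0, 217.3, 322.1, 253.5], 0.68), ([313.5, 121.6, 335.4, 172.0], 0.67), ([310.2, 183.6, 339.7, 227.1], 0.58)] [([319.0, 216.7], 0.84), ([296.4, 244.0], 0.81)]
[0.005, 0.018, 0.047, 0.0, 0.001, -0.001]
[0.005, 0.087, 0.033, 0.0, 0.001, -0.001]
[0.005, 0.089, 0.046, 0.0, 0.001, -0.001]
```

{"name": "arm_command", "arguments": {
  "plan": [
    [[0.005,0.02,0.03,0,0.001,-0.001,0],[0.005,0.06,0.036,0,0.001,-0.001,0],[0.005,0.068,0.036,0,0.001,-0.001,0],[0.005,0.07,0.044,0,0.001,-0.001,0],[0.005,0.07,0.05,0,0.001,-0.001,0],[0.005,0.07,0.05,0,0.001,-0.001,0]]
  ]
}}

```text
t: 22.75
position: [0.5126, -0.3007, 0.1539]
orientation: [-1.92, -2.31, 0.232]
force: [0.9, 0.3, -1.2]
grip_width: 0.086
grasp_force: 59.8
```

```bash
python3 - <<'E'
from pl import *
rep(read_state())
E
```

```text
edge in stand [-0.0697  0.0005  0.0191] tilt 0.2008318761282359 roll -0.0005077425674466812 yaw 0.0014180512372250261 F [ 0.9214  0.0885 -1.1729] T [-0.0107 -0.3702  0.0061] 0.08631239756516995 59.78666961193085 t 22.75
```

{"name": "arm_command", "arguments": {
  "plan": [
    [[0,0.01,-0.002,0,0,0,0],[0,0.02,-0.004,0,0,0,0],[0,0.026,-0.005,0,0,0,0],[0,0.026,-0.005,0,0,0,0]]
  ]
}}

```text
t: 23.25
position: [0.5194, -0.2993, 0.1537]
orientation: [-1.919, -2.308, 0.234]
force: [-3.2, 0.7, 0.8]
grip_width: 0.087
grasp_force: 59.9
```

```bash
python3 - <<'E'
from pl import *
rep(read_state())
E
```

```text
edge in stand [-0.063   0.0007  0.019 ] tilt 0.20325040219036306 roll -0.0012072989673545872 yaw 0.0015185299628410092 F [-2.9637  1.3072  0.7946] T [0.1017 0.5393 0.0703] 0.08719105870913713 59.9074923992157 t 23.25
```

{"name": "arm_command", "arguments": {
  "plan": [
    [[0,0,0,0,0,0,0.15],[0,0,0,0,0,0,0.3],[0,0,0,0,0,0,0.35],[0,0,0,0,0,0,0.35],[0,0,-0.08,0,0,0,0.35],[0,0,-0.2,0,0,0,0.35],[0,-0.05,-0.4,0,0,0,0.35],[0,-0.1,-0.5,0,0,0,0.35],[0,-0.1,-0.5,0,0,0,0.35]]
  ]
}}

```text
t: 24.38
position: [0.5216, -0.3011, 0.3101]
orientation: [-1.926, -2.313, 0.23]
force: [-0.1, 0.6, -0.7]
grip_width: 0.347
grasp_force: 0.0
```

```bash
python3 - <<'E'
from pl import *
s=read_state();print(s["t"],s["position"],s["qpos"],s["force"],s["grip_width"])
th=.2;u=np.array([np.sin(th),0,np.cos(th)])
f=grab_frame("scene");g=grab_frame("side");w=grab_frame("wrist")
T=wT(w,s)
for n,q,t in(("scene",f,None),("side",g,None),("wrist",w,T)):
    c=[so+SZ@(np.array([-.062,y,.019])+k*u) for y in(.08,-.08) for k in(0,.17)]
    P=np.array([proj(q,x,t) for x in c])
    print(n,"pred rect",P.min(0).round(0),P.max(0).round(0),"pred tip",proj(q,so+SZ@np.array([-.062,0,.019]),t).round(1),[(np.round(x["rect"]).tolist(),round(x["confidence"],2)) for x in cut_out(q,"screen")[:4]],[(x["uv"],round(x["confidence"],2)) for x in tip_of(q,"screen")[:3]])
hd=[(x["uv"],x["confidence"]) for x in tip_of(g,"handle_grip")[:1]];print(hd)
hsv=cv2.cvtColor(w["image"],cv2.COLOR_BGR2HSV);m=cv2.inRange(hsv,(18,150,100),(32,255,255))
n,l,st,ce=cv2.connectedComponentsWithStats(m);print([x.tolist() for x in st[1:] if x[4]>60])
u1=[proj(w,so+SZ@(np.array([-.062,y,.019])+.17*u),T).round(1).tolist() for y in(.08,-.08)];print("top edge pred wrist",u1)
E
```

```text
24.375 [ 0.5216 -0.3011  0.3101] [-0.3896  0.5496  1.135   1.5468 -0.3408  1.4792  0.9496] [-0.1171  0.5924 -0.7262] 0.34734830169829073
scene pred rect [170. 115.] [219. 159.] pred tip [200.7 150.9] [([292.0, 145.0, 307.0, 188.0], 0.93), ([250.0, 132.0, 282.0, 164.0], 0.81), ([164.0, 140.0, 191.0, 163.0], 0.7), ([173.0, 118.0, 223.0, 158.0], 0.69)] [([263.8, 156.3], 0.75), ([299.8, 179.5], 0.69), ([202.5, 153.6], 0.58)]
side pred rect [305. 109.] [324. 174.] pred tip [316.9 160.3] [([308.0, 184.0, 341.0, 229.0], 0.98), ([280.0, 219.0, 321.0, 254.0], 0.75), ([307.0, 113.0, 327.0, 172.0], 0.74)] [([320.1, 216.0], 0.97), ([318.7, 162.5], 0.86), ([295.6, 244.2], 0.72)]
wrist pred rect [277.  82.] [294. 258.] pred tip [278.3 142.5] [([272.0, 84.0, 298.0, 258.0], 0.75)] [([278.2, 145.2], 0.91)]
[([217.5, 258.7], 0.97)]
[[285, 86, 15, 175, 1242], [168, 249, 28, 29, 436], [498, 319, 14, 24, 87]]
top edge pred wrist [[294.1, 83.4], [288.1, 258.0]]
```

```bash
python3 -c "
from cell import *
print(job_done())"
```

```text
the job is handed in; nothing more can be done
None
```

I turned the isolator to off and leaned the yellow heat screen against the bow, and handed the job in at about 25 s. The last camera views show the screen within a few pixels of its intended place: centred, square and leaning about 0.2 rad. The handle was seen at OFF after release, but whether it had sprung fully out I judged only roughly from its position in the image.

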